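Read a plug-in module in the tester's slot

TASK

The flat plug-in module on the mat has to be read in the module tester. Tip it up onto its pads end so that it stands upright by itself on the mat with nothing holding it, then take it by its upper part and lower it, pads end first, through the tester's larger slot until the spring contacts at the bottom are pressed well down, more than half of their travel. Finish while holding it there, still gripped and pressed, and leave the other things on the bench where they are.

Things in the scene. Friction and masses are not known exactly. Their poses are not given: they have to be found in the camera images.
- module_center (a point): centre of the plug-in module: flat aluminium-cased slab, 100 mm long, 60 mm wide, 20 mm thick, about 160 g, starting flat on the mat with its cap end pointing away from the robot, give or take 35 degrees. Axes: x along the length towards the cap end, y across the width, z across the thickness (up at the start). Both broad faces are alike: it may enter the slot either way round
- module_pads (a point): centre of the module's pads end face, 50 mm from its centre, same axes as module_center. This end is full width with a row of eight gilt contact pads
- module_cap (a point): centre of the module's other end face, 50 mm from its centre, same axes. The last 16 mm at this end is a narrower black cap, 40 mm wide and also 20 mm thick
- mat: dark grey felt bench mat 680 x 1300 x 3 mm, fixed; origin at the centre of its underside, on the table; its top is 3 mm above the table
- tester: module tester: fixed grey bench console 190 mm deep, 240 mm wide, deck 64 mm high, with two slots in black bezels 6 mm higher and a sloped control panel towards the robot. Origin on its underside, 105 mm behind its front edge; x to its back, y to its left, z up. The smaller slot (42 x 14 mm, on the +y side) is for another type of module
- slot (a point): centre of the mouth of the larger slot, level with the top of its bezel (70 mm above the mat). Axes: x to the tester's back, y along the slot, z up. The slot measures 62 mm (y) by 22 mm (x), 1 mm to spare on each side of the module; the top 5 mm of the mouth flares out 5 mm at 45 degrees, below it the walls go straight down
- contacts (a joint): how far the spring contact bar at the bottom of the larger slot is pressed down, in m: 0 at rest, 0.008 at its stop. At rest its top lies 45 mm below the slot's mouth. It pushes back with 3.5 N at first, 6.3 N at 4 mm and 9 N at the stop, more than the module's weight: the module rises again if it is not held down
- supply_block: bystander: smaller aluminium block 66 x 44 x 26 mm with a steel foot strip; origin at the centre of its underside
- spool_a: bystander: solder spool lying flat, 62 mm across, 32 mm high; origin at the centre of its underside
- spool_b: bystander: another such spool, same size and origin
- spool_c: bystander: a third such spool, between module and tester on the robot's side, same size and origin
- flux_jar: bystander: jar 48 mm across, 55 mm high; origin at the centre of its underside
- screwdriver: bystander: screwdriver 170 mm long lying on the mat left of the tester; origin at its middle on the underside, handle to its -x
- bare_board: bystander: green circuit board 115 x 80 mm, parts up to 24 mm high; origin at the centre of its underside
Not all that is in view belongs to the job. Leave any blue or purple look-alike of the part that bears module_center alone.

How it is judged:
By the outcome, as a careful person would: the job done as asked, in the order asked, and still so for the second after the job is handed in, while the arm keeps its last pose, push and grip.
It also fails if it takes over 61 s, if anything falls off the work surface, if the arm or the gripper's body presses on something with over 40 N, if the wrist force passes 120 N, or if a joint passes its speed limit or range.

ROBOT

A 6-joint arm with a two-finger parallel gripper is mounted at the origin on the work surface. World frame = base frame: x ahead of the robot, y to its left, z up, the work surface at z = 0. Lengths are in mm, angles in rad, forces in N, time in s.
With the tool pointing down it reaches from about 325 to 900 mm from the base axis. Payload 3.5 kg.
Tool frame: the origin (TCP) lies at the centre of the arm's flange, where the gripper is bolted on; the fingertips stand 173 mm ahead of it and the grasp point (between the pads) lies 155 mm ahead of it; z points along the fingers, x is the direction in which the jaws open and shut, and the axes are right-handed (so a half turn about z gives the same grasp; the last joint's range is limited). The gripper opens to 85 mm and grips with 20 to 120 N. Pads are 22 mm wide; open, the fingers measure 114 mm over their backs; the gripper's body (76 mm by 85 mm) begins 54 mm behind the grasp point. The pads swing forward as they close: fully open they stand 13 mm farther back than shut.
Start: joints at [1.132, 0.276, -0.026, 1.268, 0, 1.467], TCP at [205.959, 590.088, 404.713] pointing down, gripper open.
Joint ranges: [-3.12, 3.12], [-0.85, 1.88], [-1.08, 1.24], [-1.95, 2.15], [-1.57, 1.53], [-3.14, 3.14]. Speed limits (rad/s): [2.57, 2.57, 3.14, 3.14, 3.14, 3.14].

INTERFACE

Orientations are given as a unit quaternion [x, y, z, w].
In Python, from workcell import bot, grab_frame gives the robot as it stands.
- The arm moves only by the tool jog_arm, never from a script. Its argument "increments" is a list of rows, each a list of 3 entries, a list of its own where there are three numbers: the shift along the tool's x, y, z in cm, then the turn, a rotation vector about the tool's x, y, z in degrees, then the closure, from 0 (fully open) to 1 (shut). In form: [[[x, y, z], [ax, ay, az], jaw], ...]. A call has 1 to 10 rows; each row shifts and turns the pose as measured when the row begins, along the tool's axes as they then stand; what a row does not reach is not made up. A row lasts 1/12 s, in which the tool goes at most 41.7 mm and 7.16 degrees, less where a joint would pass 70% of its speed; a pose out of reach is approached as far as the arm can. A call with a gripper value outside its range is refused whole. The fingers move at their own pace and stop on an object; "newtons" is the grip in N (left out, the last holds). Time passes only in rows, so rows that do not move let the fingers close. It gives the time, the measured TCP pose, the force and the opening at its end, in the units of the state.
- bot.read_state(): the state, without advancing time (a new reading comes with each control period).
- grab_frame(name): name is "scene" or "side" or "wrist"; returns a dict with "frame" (400x640x3 uint8, red, green, blue), "depth" (400x640 float32, mm along the optical axis (not along the pixel's ray), 0 where there is no reading), "intrinsics" (3x3 intrinsics, pixels), "k1" (the pictures are not rectified: a ray, as slopes to the right and down, at radius r is drawn at 1 + k1 r^2 times it, then the intrinsics apply), "R" (3x3) and "t" (3): a world point X has camera coordinates R X + t. Camera axes: x right, y down, z forward; pixel columns grow to the right and rows downward; lengths in mm; the calibration is good to about 2 mm. A picture is of the moment at which its call begins.
- bot.close_job(): hands the job in, once; it reports no verdict.
The state is a dict: "time_s": time; "joints": joint angles; "joint_vel": joint speeds; "tau": joint torques, N m; "position": TCP position; "eef_rot": TCP orientation; "wrist_force": force on the tool from outside, world axes, zero at the start; "moment": the same for the moment, N m; "width": finger opening in mm.
Only numpy, scipy, OpenCV 4.12 (cv2) and the standard library are available. Lean on these libraries where they do the work, as an engineer would, in place of code of your own. Each camera call takes 0.05 s, during which the arm holds its last target.

## Working session

There is one attempt and no reset: what is moved stays moved. The work goes in short steps, Python scripts to look and compute and a tool call to move; the robot and the scene stay as the last step left them, time stands still between calls to the robot, and variables do not carry over. Pictures are saved under pics/ and viewed, and the job is handed in when it is done.

Besides the shell and the picture viewer there is one more tool, called as a command line: name --argument value ..., lists and objects as JSON in quotes. jog_arm: Moves the arm, as the interface text tells. Its arguments: {"type":"object","properties":{"increments":{"type":"array","items":{"type":"array"}},"newtons":{"type":"number"}},"required":["increments"]}

```bash
ls -la; mkdir -p pics; cat > h.py <<'E'
import numpy as np,cv2
from workcell import bot,grab_frame
def shot(name,fn=None):
    f=grab_frame(name)
    np.savez('last_%s.npz'%name,**{k:np.asarray(v) for k,v in f.items()})
    if fn: cv2.imwrite('pics/'+fn,f['frame'][:,:,::-1])
    return f
def load(name): return dict(np.load('last_%s.npz'%name))
def ray(f,u,v):
    K=np.asarray(f['intrinsics'],float);k1=float(f['k1'])
    d=np.array([(u-K[0,2])/K[0,0],(v-K[1,2])/K[1,1]])
    s=d.copy()
    for _ in range(20): s=d/(1+k1*(s@s))
    R=np.asarray(f['R']);t=np.asarray(f['t'])
    return -R.T@t, R.T@np.array([s[0],s[1],1.])
def onz(f,u,v,z):
    o,d=ray(f,u,v); return o+d*(z-o[2])/d[2]
def dep(f,u,v):
    o,d=ray(f,u,v); return o+d*float(f['depth'][int(round(v)),int(round(u))])
def proj(f,X):
    c=np.asarray(f['R'])@np.asarray(X,float)+np.asarray(f['t']);s=c[:2]/c[2];s=s*(1+float(f['k1'])*(s@s))
    K=np.asarray(f['intrinsics']);return K[0,0]*s[0]+K[0,2],K[1,1]*s[1]+K[1,2]
E
python3 - <<'E'
from h import *
for n in ['scene','side','wrist']:
    f=shot(n,n+'0.png'); print(n,f['intrinsics'],f['k1'],f['R'],f['t'])
print(bot.read_state())
E
```

```text
total 12
drwxr-xr-x  3 agent agent 4096 Dec  7 04:12 .
drwxr-xr-x 23 root  root  4096 Dec  7 04:12 ..
drwxr-xr-x  2 agent agent 4096 Dec  7 04:12 pics
scene [[375.39839104   0.         316.33401816]
 [  0.         375.39839104 200.69693595]
 [  0.           0.           1.        ]] -0.02930844416384834 [[-0.72153497  0.69237709  0.00111949]
 [ 0.38504774  0.40260588 -0.83044972]
 [-0.57543508 -0.59876745 -0.55709246]] [ 374.95084456 -150.33720227 1380.0177382 ]
side [[443.90722622   0.         309.16246978]
 [  0.         443.90722622 195.90424484]
 [  0.           0.           1.        ]] -0.12274306869076224 [[ 0.78965484 -0.61334495  0.01591288]
 [-0.4041295  -0.53946388 -0.73868672]
 [ 0.46165419  0.57687668 -0.67386104]] [-399.70628063  260.96431016 1353.2896652 ]
wrist [[309.95031407   0.         319.82813785]
 [  0.         309.95031407 198.73227106]
 [  0.           0.           1.        ]] -0.035405037068878244 [[ 0.33018879  0.94391062 -0.00284551]
 [ 0.90643038 -0.31623387  0.27996447]
 [ 0.26336159 -0.09502039 -0.96000615]] [-623.61261295  -35.83798441  379.01368225]
{'time_s': 0.15, 'joints': array([ 1.13161527e+00,  2.77002638e-01, -2.75755503e-02,  1.26799213e+00,
        4.69651970e-06,  1.46739896e+00]), 'joint_vel': array([ 0.00167485, -0.00301393,  0.00382114, -0.0006145 ,  0.0001264 ,
        0.00058748]), 'tau': array([ 1.44241978e-03, -4.46055114e+01,  2.95639837e+01,  1.04497719e-02,
       -2.92424056e-05, -4.25848796e-06]), 'position': array([205.81903286, 589.81268456, 403.78418437]), 'eef_rot': array([ 8.15324519e-01,  5.79003576e-01, -7.73488171e-04,  4.34142740e-04]), 'wrist_force': array([-0.40894388,  0.52725587, -0.29676793]), 'moment': array([-0.0187964 , -0.01957685,  0.03053005]), 'width': 85.33376202006308}
```

View pics/scene0.png

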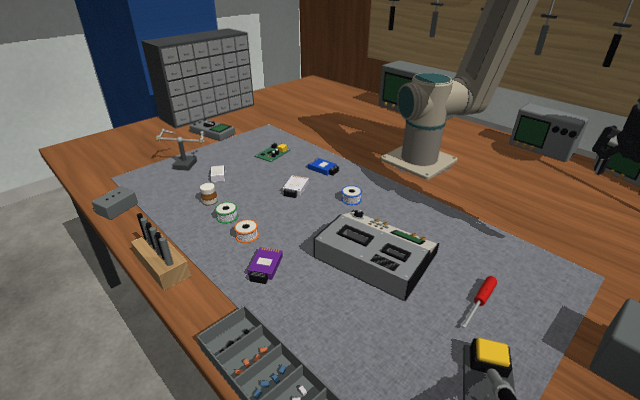

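View pics/side0.png

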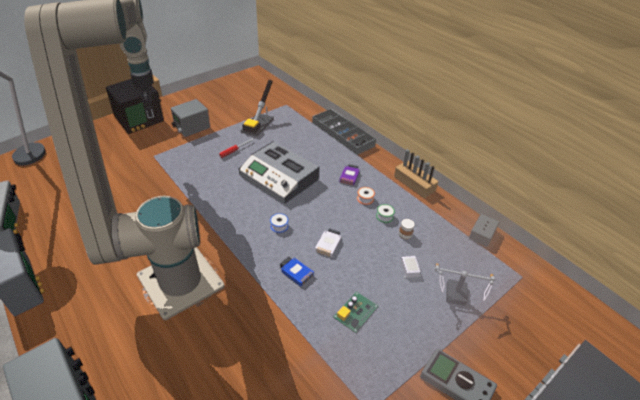

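View pics/wrist0.png

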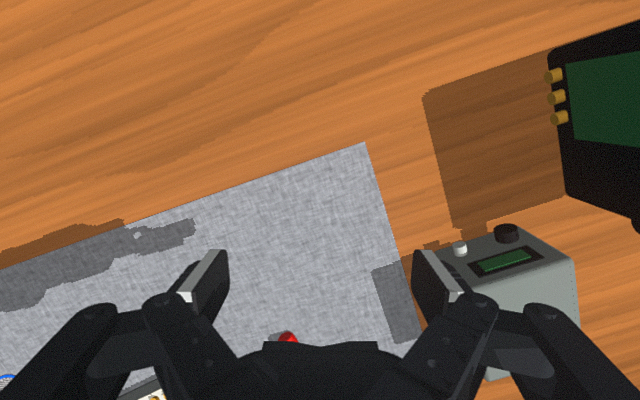

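Candidates are the silver slab at scene (295,186) / side (329,242), the small white block at scene (217,173) / side (411,266), and the blue (323,166) and purple (265,262) look-alikes. The silver slab with a black cap fits the description. I'll confirm it in a crop.

```bash
python3 - <<'E'
from h import *
f=load('scene');g=load('side')
a=cv2.resize(f['frame'][160:290,250:450],(800,520),interpolation=cv2.INTER_CUBIC)
b=cv2.resize(g['frame'][140:270,230:430],(800,520),interpolation=cv2.INTER_CUBIC)
cv2.imwrite('pics/cs.png',a[:,:,::-1]);cv2.imwrite('pics/cd.png',b[:,:,::-1])
for n,F,pts in(('s',f,[(295,186),(217,173),(323,166),(352,196),(355,234),(395,253)]),('d',g,[(329,242),(411,266),(280,223),(297,270),(293,165)])):
    for p in pts: print(n,p,onz(F,*p,23).round(),dep(F,*p).round())
E
```

```text
s (295, 186) [ 473. -146.   23.] [ 472. -146.   23.]
s (217, 173) [ 606. -389.   23.] [ 611. -380.   28.]
s (323, 166) [ 317. -179.   23.] [ 319. -176.   25.]
s (352, 196) [386.  16.  23.] [400.  28.  35.]
s (355, 234) [517. 143.  23.] [556. 175.  63.]
s (395, 253) [502. 261.  23.] [539. 283.  61.]
d (329, 242) [ 456. -169.   23.] [ 457. -168.   21.]
d (411, 266) [ 597. -403.   23.] [ 592. -406.   30.]
d (280, 223) [378.  -2.  23.] [371. -13.  37.]
d (297, 270) [ 304. -199.   23.] [ 303. -200.   25.]
d (293, 165) [602. 227.  23.] [575. 190.  59.]
```

View pics/cs.png

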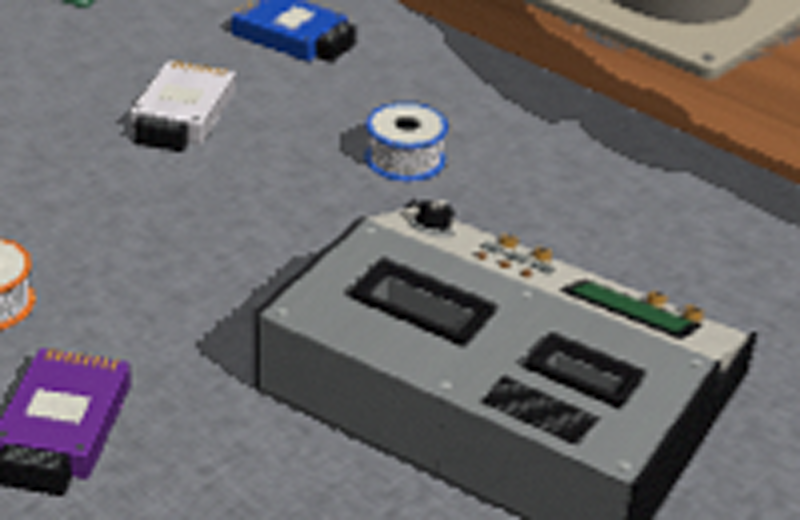

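View pics/cd.png

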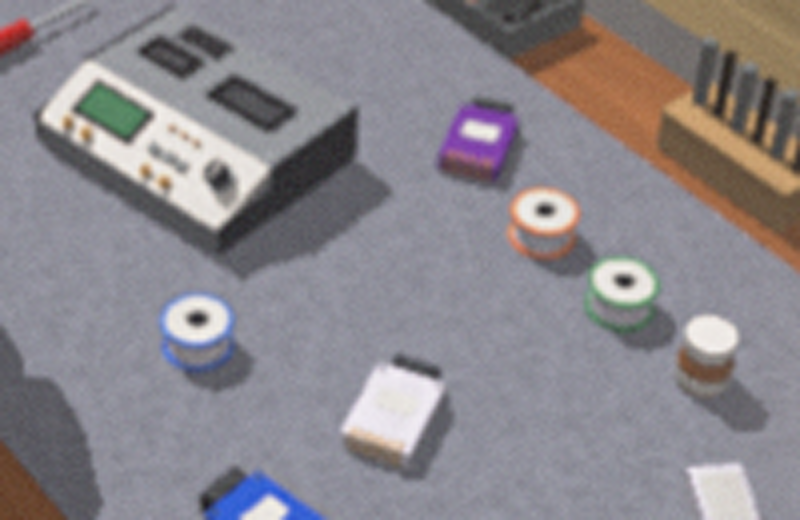

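```bash
python3 - <<'E'
from h import *
from scipy.spatial.transform import Rotation as Ro
f=load('scene');g=load('side');w=load('wrist')
s=bot.read_state();T=Ro.from_quat(s['eef_rot']).as_matrix()
print('cam pos',-w['R'].T@w['t'],'in tool',T.T@(-w['R'].T@w['t']-s['position']),'axis in tool',T.T@w['R'][2], T.round(3))
# module corners (scene crop /4 + offset)
for n,F,off,pts,z in(('scene',f,(250,160),[(172,62),(237,70),(203,138)],23),('side',g,(230,140),[(345,430),(408,452),(443,374),(384,362)],23),
  ('slotS',f,(250,160),[(382,258),(497,298),(467,345),(348,297)],73),('slotD',g,(230,140),[(237,74),(297,103),(270,134),(208,96)],73),
  ('deckS',f,(250,160),[(262,310),(632,485),(720,365)],67)):
    for p in pts:
        q=((p[0]+.5)/4-.5+off[0],(p[1]+.5)/4-.5+off[1]); print(n,np.round(q,1),onz(F,*q,z).round(1))
a=cv2.resize(g['frame'][0:320,0:240],(600,800))
cv2.imwrite('pics/arm.png',a[:600,:,::-1])
E
```

```text
cam pos [138.5768865  613.31541238 372.1143305 ] in tool [  0.0891292  -71.22524859  31.68312049] axis in tool [-0.00124022  0.28014381  0.95995724] [[ 0.33   0.944 -0.001]
 [ 0.944 -0.33  -0.002]
 [-0.002 -0.    -1.   ]]
scene [292.6 175.1] [ 433.2 -203.2   23. ]
scene [308.9 177.1] [ 403.3 -156.6   23. ]
scene [300.4 194.1] [491.8 -99.3  23. ]
side [315.9 247.1] [ 408.3 -160.8   23. ]
side [331.6 252.6] [ 434.1 -209.4   23. ]
side [340.4 233.1] [ 512.1 -161.8   23. ]
side [325.6 230.1] [ 481.4 -121.5   23. ]
slotS [345.1 224.1] [554.  139.5  73. ]
slotS [373.9 234.1] [533.1 214.3  73. ]
slotS [366.4 245.9] [579.5 229.6  73. ]
slotS [336.6 233.9] [597.3 151.5  73. ]
slotD [288.9 158.1] [577.  219.6  73. ]
slotD [303.9 165.4] [595.9 149.8  73. ]
slotD [297.1 173.1] [548.3 128.3  73. ]
slotD [281.6 163.6] [535.2 208.4  73. ]
deckS [315.1 237.1] [638.2 119.2  67. ]
deckS [407.6 280.9] [597.6 357.6  67. ]
deckS [429.6 250.9] [482. 338.  67.]
```

View pics/arm.png

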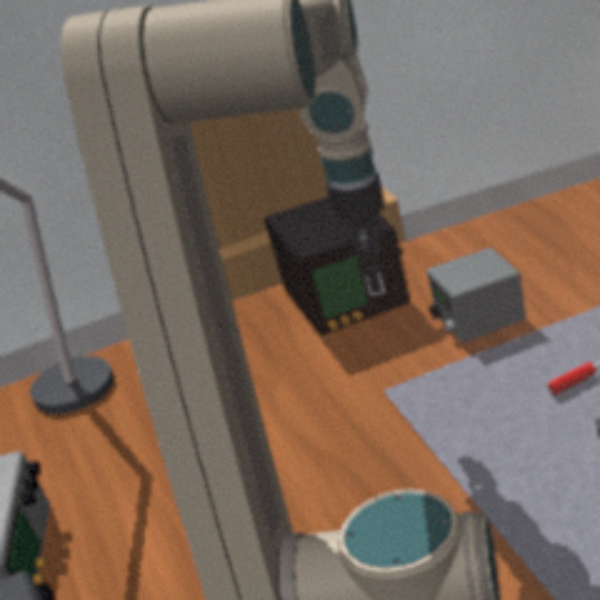

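jog_arm --increments '[[[-2,3.5,0],[0,0,0],0],[[-2,3.5,0],[0,0,0],0],[[-2,3.5,0],[0,0,0],0],[[-2,3.5,0],[0,0,0],0],[[-2,3.5,0],[0,0,0],0],[[-2,3.5,0],[0,0,0],0],[[-2,3.5,0],[0,0,0],0],[[-2,3.5,0],[0,0,0],0],[[-2,3.5,0],[0,0,0],0],[[-2,3.5,0],[0,0,0],0]]'

```text
time_s: 0.98
position: [474.7, 281.2, 399.2]
eef_rot: [0.81, 0.586, -0.002, -0.001]
wrist_force: [0.5, 0.9, -1.0]
width: 85.7
```

```bash
python3 - <<'E'
from h import *
s=bot.read_state();print(s['time_s'],s['joints'].round(4),s['position'].round(1))
f=load('scene');g=load('side')
for n,F,ps in(('s',f,[(246,231),(227,212),(208,193),(265,262),(352,195),(323,166),(217,173),(270,152)]),('d',g,[(367,196),(386,214),(407,229),(349,175),(280,223),(297,270)])):
    for p in ps: print(n,p,dep(F,*p).round())
E
```

```text
0.9833 [ 4.1740e-01  1.5210e-01 -1.9320e-01  1.2305e+00  1.0000e-03  7.3630e-01] [474.7 281.2 399.2]
s (246, 231) [725. -50.  36.]
s (227, 212) [ 713. -158.   35.]
s (208, 193) [ 709. -264.   47.]
s (265, 262) [752.  66.  23.]
s (352, 195) [394.  23.  33.]
s (323, 166) [ 319. -176.   25.]
s (217, 173) [ 611. -380.   28.]
s (270, 152) [ 366. -411.   10.]
d (367, 196) [700. -90.  36.]
d (386, 214) [ 688. -198.   37.]
d (407, 229) [ 684. -300.   49.]
d (349, 175) [734.  45.  27.]
d (280, 223) [371. -13.  37.]
d (297, 270) [ 303. -200.   25.]
```

jog_arm --increments '[[[-2,3.5,0],[0,0,0],0],[[-2,3.5,0],[0,0,0],0],[[-1.5,3,0],[0,0,0],0],[[0,0,0],[0,0,0],0],[[0,0,0],[0,0,0],0]]'

```text
time_s: 1.4
position: [559.0, 186.8, 397.3]
eef_rot: [0.813, 0.582, -0.003, 0.0]
wrist_force: [0.0, 0.5, 0.4]
width: 85.7
```

```bash
python3 - <<'E'
from h import *
s=bot.read_state();print(s['time_s'],s['joints'].round(4),s['position'].round(1))
shot('wrist','w1.png')
E
```

```text
1.4 [ 0.2132  0.2196 -0.1153  1.2409 -0.0022  0.5427] [559.  186.8 397.3]
```

View pics/w1.png

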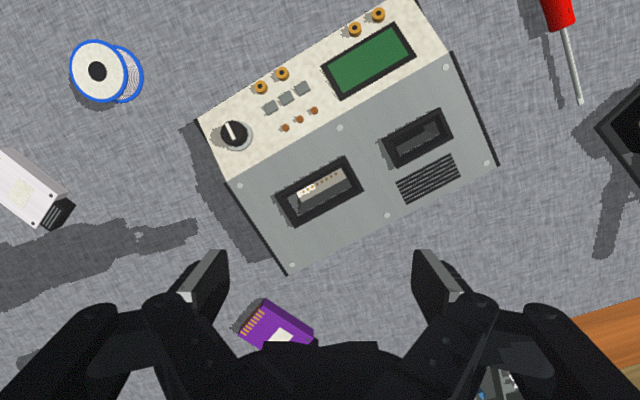

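The wrist view shows the tester with the larger slot's bezel at (318,190), the module at lower left (30,195) and spool_c at (100,72). Next I'll measure the bezel.

```bash
cat > slot.py <<'E'
from h import *
def bez(f,seed,z=73,th=55):
    hsv=cv2.cvtColor(f['frame'],cv2.COLOR_RGB2GRAY)
    m=(hsv<th).astype(np.uint8)
    x,y=seed
    box=np.zeros_like(m);box[max(0,y-75):y+75,max(0,x-75):x+75]=1
    m=cv2.morphologyEx(m*box,cv2.MORPH_OPEN,np.ones((2,2)))
    cs,_=cv2.findContours(m,cv2.RETR_EXTERNAL,cv2.CHAIN_APPROX_NONE)
    cs=[c for c in cs if cv2.pointPolygonTest(cv2.convexHull(c),(float(x),float(y)),True)>0]
    c=max(cs,key=cv2.contourArea)
    P=np.array([onz(f,*p,z)[:2] for p in cv2.convexHull(c)[:,0].astype(float)],np.float32)
    r=cv2.minAreaRect(P);B=cv2.boxPoints(r)
    return r,B,c
E
python3 - <<'E'
from slot import *
f=load('wrist')
for th in (45,60,75):
    r,B,c=bez(f,(318,190),th=th); print(th,r,B.round(1).tolist())
a=f['frame'][140:260,240:400].copy();a=cv2.resize(a,(800,600));cv2.imwrite('pics/slot1.png',a[:,:,::-1])
# heights
for p in [(240,185),(370,215),(330,128),(20,190),(40,225)]: print(p,dep(f,*p).round(1))
E
```

```text
45 ((567.1630249023438, 183.3980712890625), (36.76824951171875, 75.74848937988281), 11.300307273864746) [[541.7000122070312, 216.89999389648438], [556.5999755859375, 142.6999969482422], [592.5999755859375, 149.89999389648438], [577.7999877929688, 224.10000610351562]]
60 ((565.911865234375, 182.1487274169922), (40.04841613769531, 78.72766876220703), 10.88252067565918) [[538.7999877929688, 217.0], [553.7000122070312, 139.6999969482422], [593.0, 147.3000030517578], [578.0999755859375, 224.60000610351562]]
75 ((565.8049926757812, 182.02197265625), (40.5062255859375, 79.59895324707031), 10.848174095153809) [[538.4000244140625, 217.3000030517578], [553.4000244140625, 139.10000610351562], [593.2000122070312, 146.6999969482422], [578.2000122070312, 224.89999389648438]]
(240, 185) [533.3 110.3  68.4]
(370, 215) [605.5 223.2  66.8]
(330, 128) [510.1 212.   66.4]
(20, 190) [ 459.1 -157.9   23.4]
(40, 225) [ 505.9 -167.1   15.9]
```

View pics/slot1.png

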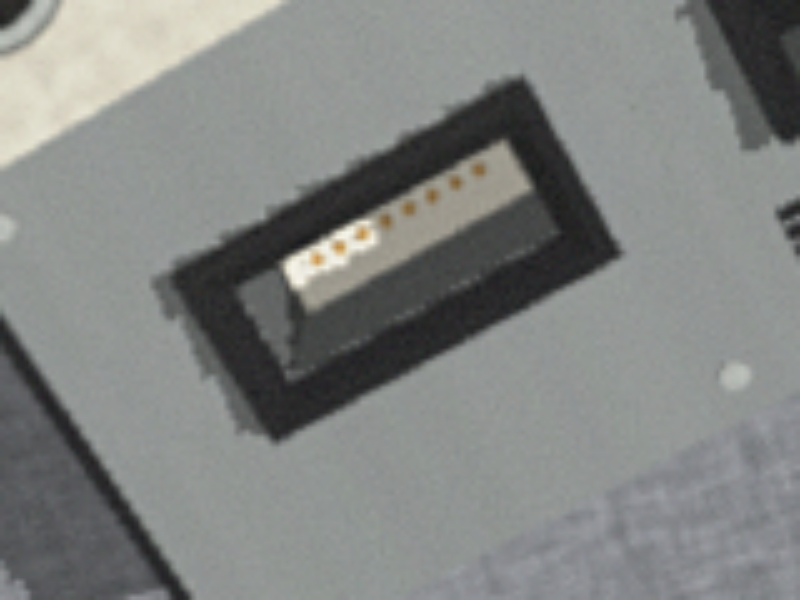

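```bash
python3 - <<'E'
from h import *
f=load('wrist')
def up(p): return ((p[0]+.5)/5-.5+240,(p[1]+.5)/5-.5+140)
for name,ps in (('outer',[(523,78),(620,252),(278,438),(175,270)]),('inner',[(505,139),(560,235),(287,383),(234,287)])):
    Q=np.array([onz(f,*up(p),73)[:2] for p in ps]);print(name,Q.round(1).tolist(),Q.mean(0).round(1))
    for a,b in ((3,0),(2,1),(0,1),(3,2)):
        d=Q[b]-Q[a];print(np.linalg.norm(d).round(1),np.degrees(np.arctan2(d[1],d[0])).round(1))
# screws on deck z=67, deck corners
S=[onz(f,*p,67) for p in [(241,185),(292,265),(388,215),(486,163),(446,67),(340,128)]];print(np.round(S,1))
a=cv2.resize(f['frame'][100:290,180:510],(792,456));cv2.imwrite('pics/deck1.png',a[:,:,::-1])
E
```

```text
outer [[537.9, 216.7], [576.4, 224.3], [591.3, 147.7], [551.7, 140.7]] [564.3 182.3]
77.2 100.3
78.0 101.0
39.2 11.1
40.2 10.0
inner [[547.9, 209.9], [569.4, 214.2], [580.8, 153.5], [558.7, 150.4]] [564.2 182. ]
60.4 100.3
61.8 100.7
21.9 11.4
22.3 7.8
[[533.9 110.8  67. ]
 [633.  128.2  67. ]
 [611.4 240.6  67. ]
 [590.7 346.2  67. ]
 [492.3 328.3  67. ]
 [513.1 220.9  67. ]]
```

View pics/deck1.png

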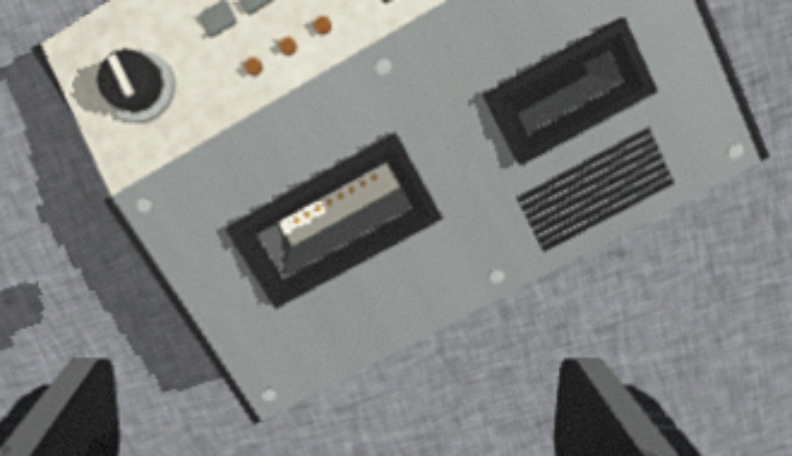

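jog_arm --increments '[[[-3.68,0,0.4],[0,0,-4.8],0],[[-3.67,-0.32,0.4],[0,0,-4.8],0],[[-3.62,-0.64,0.4],[0,0,-4.8],0],[[-3.55,-0.95,0.4],[0,0,-4.8],0],[[-3.46,-1.26,0.4],[0,0,-4.8],0],[[-3.34,-1.56,0.4],[0,0,-4.8],0],[[-3.19,-1.84,0.4],[0,0,-4.8],0],[[-3.01,-2.11,0.4],[0,0,-4.8],0],[[-2.82,-2.37,0.4],[0,0,-4.8],0],[[-2.6,-2.6,0.4],[0,0,-4.8],0]]'

```text
time_s: 2.28
position: [436.4, -157.3, 355.8]
eef_rot: [0.474, 0.88, 0.001, -0.001]
wrist_force: [0.1, 0.6, 0.7]
width: 85.5
```

jog_arm --increments '[[[0,0,0],[0,0,0],0],[[0,0,0],[0,0,0],0]]'

```text
time_s: 2.45
position: [433.8, -160.3, 354.9]
eef_rot: [0.476, 0.879, -0.0, -0.001]
wrist_force: [-0.5, 0.1, 0.2]
width: 85.2
```

```bash
python3 - <<'E'
from h import *
s=bot.read_state();print(s['time_s'],s['joints'].round(4),s['position'].round(1),s['eef_rot'].round(4))
shot('wrist','w2.png')
E
```

```text
2.45 [-4.9370e-01  2.2100e-02 -4.3390e-01  1.1173e+00 -6.0000e-04 -1.0719e+00] [ 433.8 -160.3  354.9] [ 4.762e-01  8.793e-01 -3.000e-04 -1.200e-03]
```

View pics/w2.png

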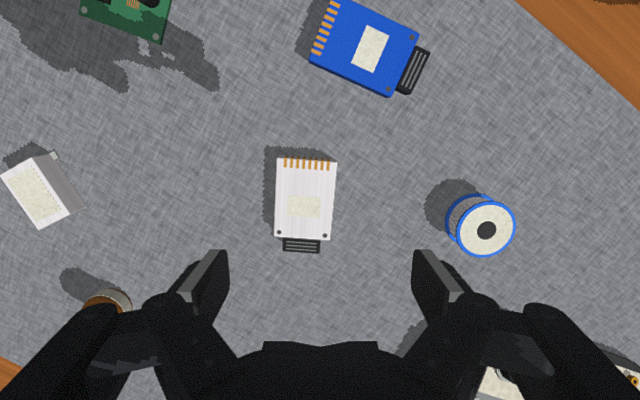

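The silver module is at (305,200), pads towards the robot and cap at the bottom (301,245). Spool_c is at (487,230), and the blue look-alike at (365,50) is clear of it.

```bash
cat > mod.py <<'E'
from h import *
def module(f,win,z=23,th=140):
    hsv=cv2.cvtColor(f['frame'],cv2.COLOR_RGB2HSV);m=((hsv[:,:,2]>th)&(hsv[:,:,1]<110)).astype(np.uint8)
    b=np.zeros_like(m);x0,y0,x1,y1=win;b[y0:y1,x0:x1]=1
    m=cv2.morphologyEx(m*b,cv2.MORPH_CLOSE,np.ones((5,5)));m=cv2.morphologyEx(m,cv2.MORPH_OPEN,np.ones((5,5)))
    cs,_=cv2.findContours(m,cv2.RETR_EXTERNAL,cv2.CHAIN_APPROX_NONE);c=max(cs,key=cv2.contourArea)
    P=np.array([onz(f,*p,z)[:2] for p in cv2.convexHull(c)[:,0].astype(float)],np.float32)
    r=cv2.minAreaRect(P);return r,cv2.boxPoints(r),c
E
python3 - <<'E'
from mod import *
f=load('wrist')
for th in (150,180,200):
    r,B,c=module(f,(255,140,355,260),th=th);print(th,r,B.round(1).tolist(),cv2.boundingRect(c))
a=cv2.resize(f['frame'][140:260,230:390],(800,600));cv2.imwrite('pics/m2.png',a[:,:,::-1])
import numpy as np
D=[(.2770,-.0276,205.8,589.8,403.8),(.1521,-.1932,474.7,281.2,399.2),(.2196,-.1153,559,186.8,397.3),(.0221,-.4339,433.8,-160.3,354.9)]
A=[];b=[]
for j2,j3,x,y,z in D:
    rho=np.sqrt(x*x+y*y-64.5**2);A+= [[np.sin(j2),np.cos(j2-j3),1,0],[np.cos(j2),-np.sin(j2-j3),0,1]];b+=[rho,z]
x,res,_,sv=np.linalg.lstsq(np.array(A),np.array(b),rcond=None);print(x,res,sv,np.array(A)@x-b)
E
```

```text
150 ((456.0643310546875, -159.416015625), (86.22960662841797, 67.88453674316406), 28.499679565429688) [[402.0, -150.1999969482422], [434.3999938964844, -209.8000030517578], [510.20001220703125, -168.6999969482422], [477.79998779296875, -109.0]] (274, 158, 65, 86)
180 ((456.6197509765625, -163.62237548828125), (82.48506164550781, 59.0823974609375), 28.70949363708496) [[406.29998779296875, -157.5], [434.6000061035156, -209.3000030517578], [507.0, -169.6999969482422], [478.6000061035156, -117.9000015258789]] (274, 158, 63, 82)
200 ((456.8121337890625, -163.67245483398438), (81.83812713623047, 58.15230941772461), 28.55157470703125) [[407.0, -157.6999969482422], [434.79998779296875, -208.8000030517578], [506.70001220703125, -169.6999969482422], [478.8999938964844, -118.5999984741211]] (274, 159, 63, 81)
[539.17755514 492.99907749   3.03357295  33.05191267] [0.97436917] [2.95739671 2.6885888  0.13973051 0.0759628 ] [-0.54722248  0.01996782  0.67220928 -0.06512227  0.25168851 -0.05540012
 -0.3766753   0.10055457]
```

View pics/m2.png

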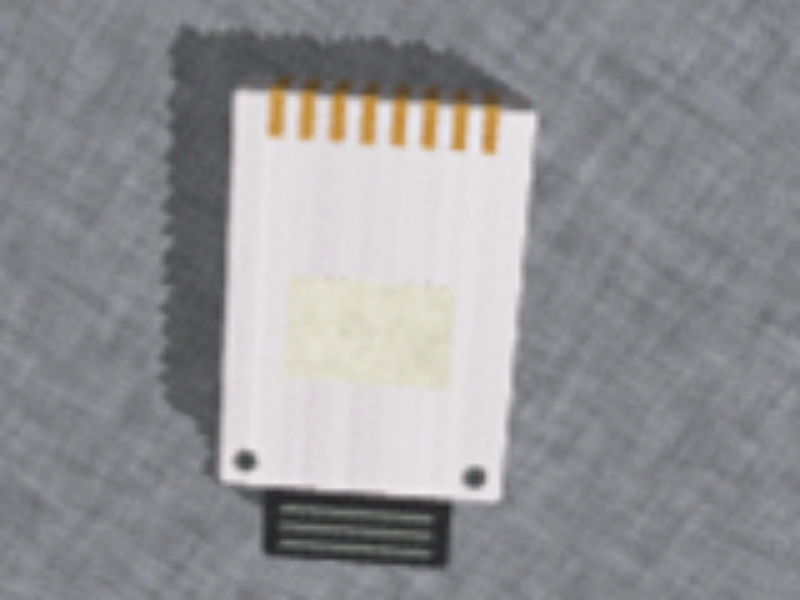

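```bash
cat > plan.py <<'E'
from h import *
from scipy.spatial.transform import Rotation as Ro, Slerp
def axes(x,y,z): return Ro.from_matrix(np.stack([x,y,z],1))
def tool(yaw_y,tilt=0):
    """tool y heading yaw_y deg with tool down, then turned about tool x by tilt deg"""
    a=np.radians(yaw_y); y=np.array([np.cos(a),np.sin(a),0]); z=np.array([0,0,-1.]); x=np.cross(y,z)
    return axes(x,y,z)*Ro.from_rotvec([np.radians(tilt),0,0])
def rows(p0,R0,p1,R1,n=None,jaw=0):
    p0=np.array(p0,float);p1=np.array(p1,float)
    ang=np.degrees((R0.inv()*R1).magnitude());L=np.linalg.norm(p1-p0)
    if n is None: n=int(np.ceil(max(L/40,ang/6.9,1)))
    S=Slerp([0,1],Ro.concatenate([R0,R1]));out=[]
    p=p0;R=R0
    for k in range(1,n+1):
        q=p0+(p1-p0)*k/n;Q=S(k/n)
        d=R.inv().apply(q-p)/10;w=(R.inv()*Q).as_rotvec(degrees=True)
        out.append([d.round(2).tolist(),w.round(1).tolist(),jaw]);p=q;R=Q
    print('n',n,'L',round(L,1),'ang',round(ang,1));print(str(out).replace('-0.0,','0,'));return p1,R1
def cur():
    s=bot.read_state();return s['position'],Ro.from_quat(s['eef_rot'])
E
python3 - <<'E'
from plan import *
p,R=cur()
yaw=28.6;a=np.radians(yaw);mx=np.array([np.cos(a),np.sin(a),0])
c=np.array([463.7,-159.8,0]);Rt=tool(yaw,20);zt=Rt.as_matrix()[:,2]
G=c+18*mx;G[2]=22
P=G-155*zt;print(P,zt)
q,Q=rows(p,R,P-70*zt,Rt)
rows(q,Q,P,Rt,n=3)
E
```

```text
[ 526.04831234 -125.80659659  167.65235622] [-0.30028786 -0.16372226 -0.93969262]
n 5 L 172.1 ang 20.4
[[[-0.48, 2.4, 2.42], [4.0, 0.1, 0.9], 0], [[-0.45, 2.57, 2.25], [4.0, 0.1, 0.9], 0], [[-0.41, 2.72, 2.07], [4.0, 0.1, 0.9], 0], [[-0.37, 2.87, 1.87], [4.0, 0.1, 0.9], 0], [[-0.33, 2.99, 1.67], [4.0, 0.1, 0.9], 0]]
n 3 L 70.0 ang 0.0
[[[0, 0.0, 2.33], [0.0, 0.0, 0.0], 0], [[0.0, 0, 2.33], [0.0, 0.0, 0.0], 0], [[0, 0.0, 2.33], [0.0, 0.0, 0.0], 0]]
```

jog_arm --increments '[[[-0.48,2.4,2.42],[4,0.1,0.9],0],[[-0.45,2.57,2.25],[4,0.1,0.9],0],[[-0.41,2.72,2.07],[4,0.1,0.9],0],[[-0.37,2.87,1.87],[4,0.1,0.9],0],[[-0.33,2.99,1.67],[4,0.1,0.9],0],[[0,0,0],[0,0,0],0],[[0,0,0],[0,0,0],0],[[0,0,0],[0,0,0],0]]'

```text
time_s: 3.17
position: [555.6, -98.5, 228.6]
eef_rot: [0.498, 0.848, -0.159, -0.086]
wrist_force: [-0.0, -0.3, -0.3]
width: 85.1
```

```bash
python3 - <<'E'
from plan import *
p,R=cur();s=bot.read_state();print(s['time_s'],p,s['joints'].round(3))
yaw=28.6;a=np.radians(yaw);mx=np.array([np.cos(a),np.sin(a),0])
c=np.array([463.7,-159.8,0]);Rt=tool(yaw,20);zt=Rt.as_matrix()[:,2]
G=c+18*mx;G[2]=22
P=G-155*zt
rows(p,R,P,Rt,n=4)
shot('wrist','w3.png')
E
```

```text
3.1667 [555.55516709 -98.51985572 228.57907687] [-0.238  0.424 -0.243  1.167 -0.253 -0.713]
n 4 L 73.0 ang 1.3
[[[-0.21, -0.37, 1.77], [-0.2, 0.2, 0.1], 0], [[-0.22, -0.38, 1.77], [-0.2, 0.2, 0.1], 0], [[-0.23, -0.38, 1.77], [-0.2, 0.2, 0.1], 0], [[-0.24, -0.39, 1.77], [-0.2, 0.2, 0.1], 0]]
```

View pics/w3.png

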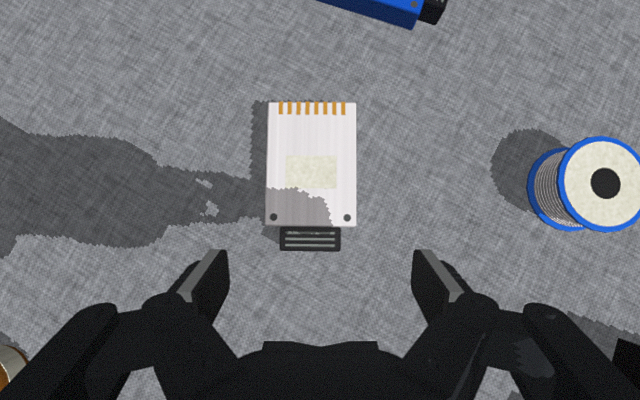

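The module is centred at (311,165), square to the jaws and a bit left of them, which matches the planned −9 mm correction.

jog_arm --increments '[[[-0.45,-0.7,1],[-0.4,0.4,0.2],0],[[-0.45,-0.8,1.5],[-0.4,0.4,0.2],0],[[0,0,1.5],[0,0,0],0],[[0,0,1],[0,0,0],0],[[0,0,0],[0,0,0],0],[[0,0,0],[0,0,0],0],[[0,0,0],[0,0,0],0]]'

```text
time_s: 3.8
position: [527.8, -125.9, 197.6]
eef_rot: [0.506, 0.846, -0.146, -0.078]
wrist_force: [-0.5, -0.2, -0.2]
width: 85.4
```

```bash
python3 - <<'E'
from plan import *
p,R=cur();s=bot.read_state();print(s['time_s'],p,s['joints'].round(3))
yaw=28.6;a=np.radians(yaw);mx=np.array([np.cos(a),np.sin(a),0])
c=np.array([463.7,-159.8,0]);Rt=tool(yaw,20);zt=Rt.as_matrix()[:,2]
G=c+18*mx;G[2]=22
P=G-155*zt
rows(p,R,P,Rt,n=1)
E
```

```text
3.8 [ 527.80515662 -125.89275011  197.59886671] [-0.3    0.415 -0.333  1.05  -0.245 -0.765]
n 1 L 30.0 ang 1.3
[[[0.14, 0.83, 2.88], [0.9, 0.7, -0.5], 0]]
```

jog_arm --increments '[[[0.07,0.4,1.4],[0.5,0.3,-0.2],0],[[0.07,0.4,1.4],[0.5,0.3,-0.2],0],[[0,0,0],[0,0,0],0],[[0,0,0],[0,0,0],0]]'

```text
time_s: 4.13
position: [527.2, -126.3, 168.2]
eef_rot: [0.504, 0.846, -0.15, -0.086]
wrist_force: [0.6, 0.2, 0.7]
width: 85.6
```

```bash
cat > chk.py <<'E'
from plan import *
p,R=cur();s=bot.read_state();print(s['time_s'],p,s['joints'].round(3))
yaw=28.6;a=np.radians(yaw);mx=np.array([np.cos(a),np.sin(a),0])
c=np.array([463.7,-159.8,0]);Rt=tool(yaw,20);zt=Rt.as_matrix()[:,2]
G=c+18*mx;G[2]=22
P=G-155*zt
rows(p,R,P,Rt,n=1)
E
python3 chk.py
```

```text
4.1333 [ 527.20413921 -126.26760548  168.24475105] [-0.3    0.459 -0.346  1.01  -0.25  -0.767]
n 1 L 1.4 ang 0.4
[[[0.1, -0.05, 0.08], [0.1, 0.3, -0.2], 0]]
```

Close with moderate grip.

jog_arm --increments '[[[0.1,-0.05,0.08],[0,0.3,-0.2],0.2],[[0,0,0],[0,0,0],1],[[0,0,0],[0,0,0],1],[[0,0,0],[0,0,0],1],[[0,0,0],[0,0,0],1],[[0,0,0],[0,0,0],1],[[0,0,0],[0,0,0],1]]' --newtons 50

```text
time_s: 4.72
position: [526.7, -125.1, 166.9]
eef_rot: [0.502, 0.848, -0.148, -0.089]
wrist_force: [0.8, 0.1, -0.5]
width: 58.8
```

```bash
python3 chk.py;python3 -c "
from h import *
shot('wrist','w4.png')"
```

```text
4.7167 [ 526.72665599 -125.07330259  166.8756649 ] [-0.299  0.461 -0.346  1.012 -0.246 -0.77 ]
n 1 L 1.3 ang 0.2
[[[-0.03, -0.12, -0.04], [0.1, -0.1, 0.2], 0]]
```

View pics/w4.png

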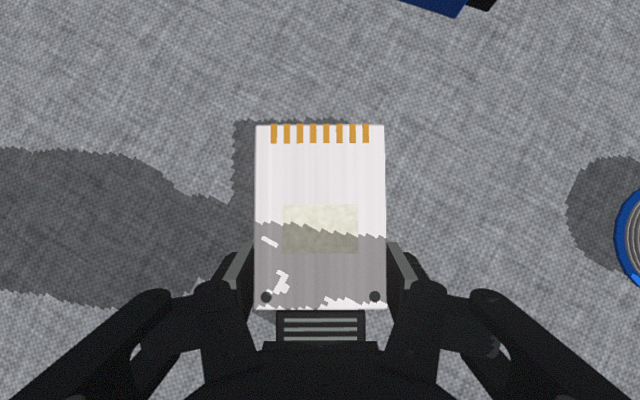

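```bash
cat > hold.py <<'E'
from plan import *
import json
p,R=cur()
yaw=28.6;a=np.radians(yaw)
M=axes([np.cos(a),np.sin(a),0],[-np.sin(a),np.cos(a),0],[0,0,1.]);c=np.array([463.7,-159.8,13.])
RM=R.inv()*M;pM=R.inv().apply(c-p)
json.dump(dict(q=RM.as_quat().tolist(),p=pM.tolist()),open('hold.json','w'));print(pM,RM.as_rotvec(degrees=True))
E
cat > stand.py <<'E'
from plan import *
import json,sys
h=json.load(open('hold.json'));RM=Ro.from_quat(h['q']);pM=np.array(h['p'])
X,Y,psi=600,-105,-10.
def target(z,x=X,y=Y,ps=psi):
    a=np.radians(ps);hd=np.array([np.cos(a),np.sin(a),0]);up=np.array([0,0,1.])
    MR=axes(up,np.cross(-hd,up),-hd); RT=MR*RM.inv(); return np.array([x,y,z])-RT.apply(pM),RT
E
python3 hold.py; python3 - <<'E'
from stand import *
p,R=cur();print(target(53)[0],target(53)[1].as_matrix().round(2).tolist())
p1=p+[20,10,130]
q,Q=rows(p,R,p1,R)
P,T=target(110)
rows(q,Q,P,T)
E
```

```text
[ -0.41822507 -15.22815549 169.22814349] [116.26865724 116.56615227 -20.35592333]
[448.47081795 -77.98401534 124.96721296] [[0.17, 0.34, 0.93], [0.99, -0.06, -0.16], [-0.0, 0.94, -0.34]]
n 4 L 131.9 ang 0.0
[[[-0.02, -0.58, -3.25], [0.0, 0.0, 0.0], 0], [[-0.02, -0.58, -3.25], [0.0, 0.0, 0.0], 0], [[-0.02, -0.58, -3.25], [0.0, 0.0, 0.0], 0], [[-0.02, -0.58, -3.25], [0.0, 0.0, 0.0], 0]]
n 14 L 155.7 ang 96.3
[[[0.57, -0.18, 0.94], [-6.2, -1.3, 2.8], 0], [[0.58, -0.31, 0.9], [-6.2, -1.3, 2.8], 0], [[0.58, -0.43, 0.85], [-6.2, -1.3, 2.8], 0], [[0.58, -0.54, 0.78], [-6.2, -1.3, 2.8], 0], [[0.56, -0.65, 0.7], [-6.2, -1.3, 2.8], 0], [[0.54, -0.75, 0.62], [-6.2, -1.3, 2.8], 0], [[0.52, -0.84, 0.52], [-6.2, -1.3, 2.8], 0], [[0.49, -0.91, 0.41], [-6.2, -1.3, 2.8], 0], [[0.45, -0.97, 0.3], [-6.2, -1.3, 2.8], 0], [[0.41, -1.02, 0.18], [-6.2, -1.3, 2.8], 0], [[0.36, -1.05, 0.06], [-6.2, -1.3, 2.8], 0], [[0.31, -1.07, -0.06], [-6.2, -1.3, 2.8], 0], [[0.26, -1.07, -0.18], [-6.2, -1.3, 2.8], 0], [[0.2, -1.05, -0.3], [-6.2, -1.3, 2.8], 0]]
```

jog_arm --increments '[[[0,-0.4,-1.5],[0,0,0],1],[[0,-0.5,-2.5],[0,0,0],1],[[0,-0.6,-3.2],[0,0,0],1],[[0,-0.6,-3.2],[0,0,0],1],[[0,-0.4,-2.5],[0,0,0],1],[[0,0,0],[0,0,0],1],[[0,0,0],[0,0,0],1]]'

```text
time_s: 5.35
position: [543.2, -114.6, 299.0]
eef_rot: [0.502, 0.847, -0.148, -0.093]
wrist_force: [-0.5, 0.1, -1.9]
width: 58.9
```

```bash
python3 - <<'E'
from stand import *
p,R=cur();s=bot.read_state();print(s['time_s'],p,s['width'],s['wrist_force'])
P,T=target(110)
rows(p,R,P,T,n=16)
shot('wrist','w5.png')
E
```

```text
5.35 [ 543.19433651 -114.5983025   299.00463344] 58.91790968533578 [-0.50359349  0.09278495 -1.87716128]
n 16 L 155.0 ang 96.6
[[[0.48, -0.13, 0.83], [-5.4, -1.2, 2.4], 0], [[0.49, -0.23, 0.81], [-5.4, -1.2, 2.4], 0], [[0.49, -0.32, 0.77], [-5.4, -1.2, 2.4], 0], [[0.49, -0.42, 0.72], [-5.4, -1.2, 2.4], 0], [[0.49, -0.5, 0.67], [-5.4, -1.2, 2.4], 0], [[0.48, -0.58, 0.61], [-5.4, -1.2, 2.4], 0], [[0.46, -0.66, 0.54], [-5.4, -1.2, 2.4], 0], [[0.44, -0.72, 0.47], [-5.4, -1.2, 2.4], 0], [[0.42, -0.78, 0.39], [-5.4, -1.2, 2.4], 0], [[0.39, -0.83, 0.3], [-5.4, -1.2, 2.4], 0], [[0.36, -0.87, 0.21], [-5.4, -1.2, 2.4], 0], [[0.33, -0.9, 0.12], [-5.4, -1.2, 2.4], 0], [[0.29, -0.92, 0.03], [-5.4, -1.2, 2.4], 0], [[0.25, -0.93, -0.06], [-5.4, -1.2, 2.4], 0], [[0.21, -0.93, -0.16], [-5.4, -1.2, 2.4], 0], [[0.17, -0.92, -0.25], [-5.4, -1.2, 2.4], 0]]
```

View pics/w5.png

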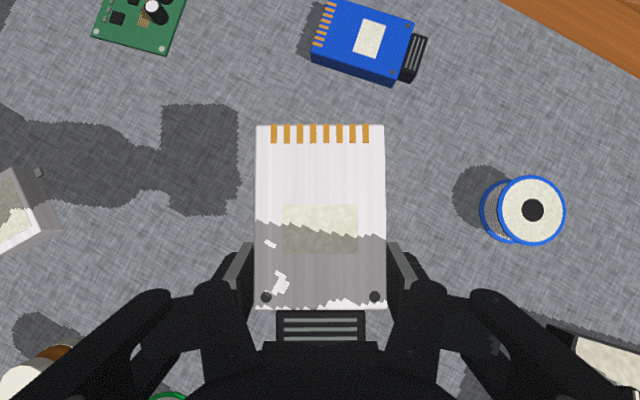

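The module is lifted and sits in the same place in the grip (pads at (320,133), cap at (320,327)). Now I'll tip it.

jog_arm --increments '[[[0.48,-0.13,0.83],[-5.4,-1.2,2.4],1],[[0.49,-0.23,0.81],[-5.4,-1.2,2.4],1],[[0.49,-0.32,0.77],[-5.4,-1.2,2.4],1],[[0.49,-0.42,0.72],[-5.4,-1.2,2.4],1],[[0.49,-0.5,0.67],[-5.4,-1.2,2.4],1],[[0.48,-0.58,0.61],[-5.4,-1.2,2.4],1],[[0.46,-0.66,0.54],[-5.4,-1.2,2.4],1],[[0.44,-0.72,0.47],[-5.4,-1.2,2.4],1],[[0,0,0],[0,0,0],1]]'

```text
time_s: 6.15
position: [484.0, -92.7, 221.1]
eef_rot: [0.624, 0.748, 0.125, 0.19]
wrist_force: [-2.5, -0.1, -1.9]
width: 58.6
```

```bash
python3 - <<'E'
from stand import *
p,R=cur();s=bot.read_state();print(s['time_s'],p,s['width'],s['wrist_force'],s['joints'].round(3))
P,T=target(110)
rows(p,R,P,T,n=9)
E
```

```text
6.15 [483.96028421 -92.74862091 221.06218237] 58.592698885283106 [-2.45903619 -0.08070011 -1.85401067] [-0.345  0.1   -0.743  0.278  0.102 -0.503]
n 9 L 54.8 ang 47.6
[[[0.28, -0.5, 0.21], [-4.8, -1.0, 2.0], 0], [[0.26, -0.53, 0.16], [-4.8, -1.0, 2.0], 0], [[0.24, -0.55, 0.11], [-4.8, -1.0, 2.0], 0], [[0.23, -0.56, 0.06], [-4.8, -1.0, 2.0], 0], [[0.21, -0.57, 0.01], [-4.8, -1.0, 2.0], 0], [[0.19, -0.58, -0.04], [-4.8, -1.0, 2.0], 0], [[0.16, -0.58, -0.09], [-4.8, -1.0, 2.0], 0], [[0.14, -0.57, -0.15], [-4.8, -1.0, 2.0], 0], [[0.12, -0.56, -0.2], [-4.8, -1.0, 2.0], 0]]
```

jog_arm --increments '[[[0.28,-0.5,0.21],[-4.8,-1,2],1],[[0.26,-0.53,0.16],[-4.8,-1,2],1],[[0.24,-0.55,0.11],[-4.8,-1,2],1],[[0.23,-0.56,0.06],[-4.8,-1,2],1],[[0.21,-0.57,0.01],[-4.8,-1,2],1],[[0.19,-0.58,-0.04],[-4.8,-1,2],1],[[0.16,-0.58,-0.09],[-4.8,-1,2],1],[[0.14,-0.57,-0.15],[-4.8,-1,2],1],[[0.12,-0.56,-0.2],[-4.8,-1,2],1],[[0,0,0],[0,0,0],1]]'

```text
time_s: 6.98
position: [478.8, -85.9, 180.5]
eef_rot: [0.635, 0.528, 0.361, 0.434]
wrist_force: [-0.1, -0.5, -2.4]
width: 59.3
```

```bash
python3 - <<'E'
from stand import *
p,R=cur();s=bot.read_state();print(s['time_s'],p,s['width'],s['wrist_force'],s['joints'].round(3))
P,T=target(75)
rows(p,R,P,T,n=3)
shot('wrist','w6.png')
f=shot('scene');cv2.imwrite('pics/s6.png',cv2.resize(f['frame'][60:260,180:480],(780,520))[:,:,::-1])
f=shot('side');cv2.imwrite('pics/d6.png',cv2.resize(f['frame'][100:300,200:500],(780,520))[:,:,::-1])
E
```

```text
6.9833 [478.84946571 -85.89846108 180.46415085] 59.2775554435081 [-0.11938392 -0.46167653 -2.37541513] [-0.348  0.355 -1.07  -1.049  0.154 -0.06 ]
n 3 L 45.9 ang 1.5
[[[0.08, -1.42, -0.57], [-0.5, 0.2, -0.1], 0], [[0.08, -1.41, -0.58], [-0.5, 0.2, -0.1], 0], [[0.08, -1.41, -0.59], [-0.5, 0.2, -0.1], 0]]
```

View pics/s6.png

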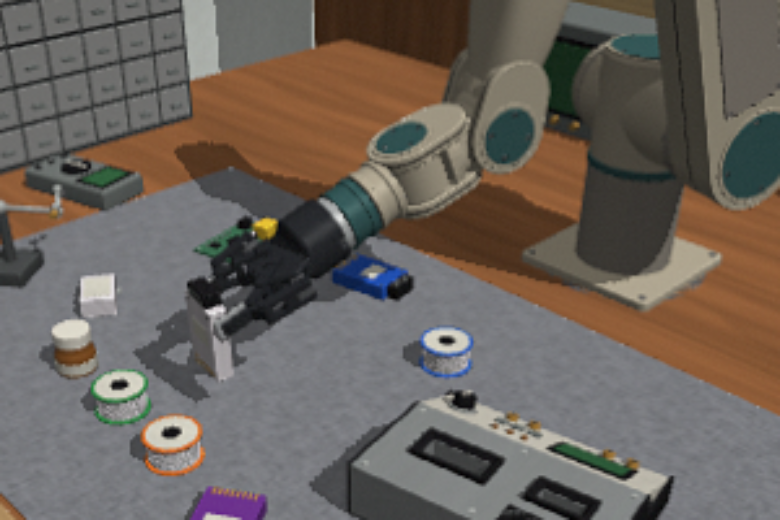

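View pics/d6.png

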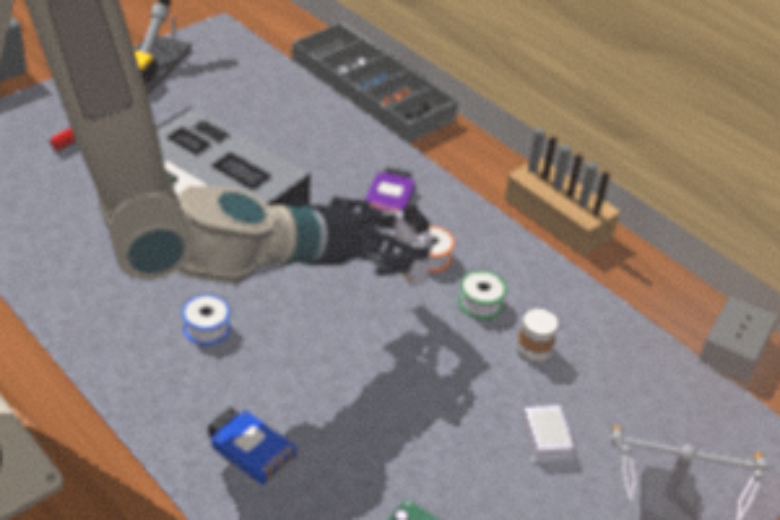

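View pics/w6.png

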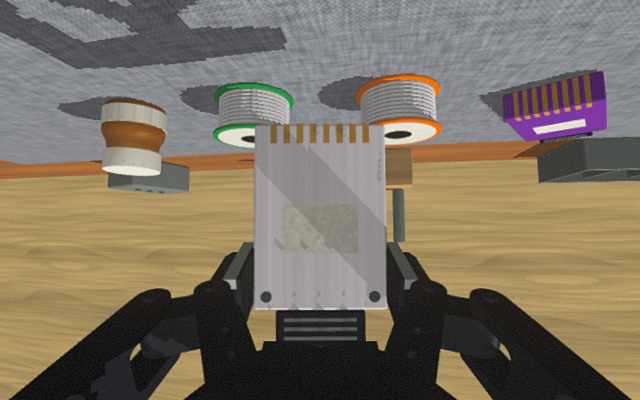

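The scene view shows the module upright in the grip. Joint 3 is near its limit, so I'll stand it a little farther out, roughly where it is now.

```bash
sed -i 's/X,Y,psi=.*/X,Y,psi=640,-113,-10./' stand.py; python3 - <<'E'
from stand import *
p,R=cur()
M=R*RM;print('mod centre now',p+R.apply(pM),M.as_matrix()[:,0].round(3))
P,T=target(65)
rows(p,R,P,T,n=3)
E
```

```text
mod centre now [ 626.67504614 -113.17948385  105.7326289 ] [ 0.026 -0.006  1.   ]
n 3 L 46.2 ang 1.6
[[[0.05, -1.25, 0.89], [-0.5, 0.1, -0.1], 0], [[0.05, -1.26, 0.88], [-0.5, 0.1, -0.1], 0], [[0.05, -1.27, 0.87], [-0.5, 0.1, -0.1], 0]]
```

jog_arm --increments '[[[0.05,-1.25,0.89],[-0.5,0.1,-0.1],1],[[0.05,-1.26,0.88],[-0.5,0.1,-0.1],1],[[0.05,-1.27,0.87],[-0.5,0.1,-0.1],1],[[0,0,0],[0,0,0],1],[[0,0,0],[0,0,0],1]]'

```text
time_s: 7.55
position: [489.1, -86.6, 138.3]
eef_rot: [0.626, 0.53, 0.365, 0.44]
wrist_force: [0.4, 0.1, -0.8]
width: 58.8
```

```bash
cat > st.py <<'E'
from stand import *
import sys
p,R=cur();s=bot.read_state();print(s['time_s'],p.round(1),s['width'],s['wrist_force'].round(2),s['joints'].round(3))
M=R*RM;print('mod centre now',p+R.apply(pM),M.as_matrix()[:,0].round(3))
P,T=target(float(sys.argv[1]))
rows(p,R,P,T,n=int(sys.argv[2]))
E
python3 st.py 55 1
```

```text
7.55 [489.1 -86.6 138.3] 58.83785198611943 [ 0.43  0.1  -0.78] [-0.343  0.521 -1.055 -1.218  0.156 -0.067]
mod centre now [ 640.10159991 -113.98009399   65.47283762] [0.007 0.005 1.   ]
n 1 L 11.4 ang 0.5
[[[0.06, -1.09, 0.33], [-0.3, 0.1, 0.3], 0]]
```

jog_arm --increments '[[[0.03,-0.5,0.15],[-0.3,0.1,0.3],1],[[0,-0.4,0.14],[0,0,0],1],[[0,0,0],[0,0,0],1],[[0,0,0],[0,0,0],1]]'

```text
time_s: 7.88
position: [488.7, -86.4, 131.8]
eef_rot: [0.625, 0.527, 0.369, 0.441]
wrist_force: [0.5, -0.6, -1.1]
width: 59.1
```

```bash
python3 st.py 53 1
```

```text
7.8833 [488.7 -86.4 131.8] 59.05316266975122 [ 0.48 -0.57 -1.07] [-0.343  0.55  -1.056 -1.256  0.159 -0.062]
mod centre now [ 640.39633434 -113.66868676   60.23470369] [-0.002  0.002  1.   ]
n 1 L 6.9 ang 0.2
[[[0.04, -0.66, 0.2], [0.1, 0.1, 0.1], 0]]
```

jog_arm --increments '[[[0,-0.4,0.12],[0,0,0],1],[[0,-0.3,0.1],[0,0,0],1],[[0,-0.2,0.07],[0,0,0],1],[[0,0,0],[0,0,0],1]]'

```text
time_s: 8.22
position: [488.7, -86.5, 123.3]
eef_rot: [0.624, 0.527, 0.369, 0.443]
wrist_force: [-0.6, -0.4, -1.1]
width: 58.7
```

```bash
python3 st.py 53 1
```

```text
8.2167 [488.7 -86.5 123.3] 58.692006973648006 [-0.61 -0.43 -1.11] [-0.344  0.582 -1.054 -1.29   0.159 -0.063]
mod centre now [ 640.64437798 -113.82869145   52.2072085 ] [-0.005  0.004  1.   ]
n 1 L 1.8 ang 0.4
[[[0.05, 0.15, -0.09], [0.3, 0.1, 0.2], 0]]
```

jog_arm --increments '[[[0,-0.14,0.05],[0,0,0],1],[[0,-0.14,0.05],[0,0,0],1],[[0,0,0],[0,0,0],1]]'

```text
time_s: 8.47
position: [489.5, -86.7, 122.1]
eef_rot: [0.622, 0.526, 0.372, 0.445]
wrist_force: [0.1, -0.3, -2.5]
width: 58.9
```

```bash
python3 st.py 53 1
```

```text
8.4667 [489.5 -86.7 122.1] 58.91775987453419 [ 0.09 -0.29 -2.49] [-0.344  0.592 -1.053 -1.308  0.16  -0.062]
mod centre now [ 642.02569377 -114.07476066   52.3511012 ] [-0.013  0.006  1.   ]
n 1 L 3.1 ang 0.8
[[[0.05, 0.23, -0.2], [0.8, 0.0, 0.2], 0]]
```

```bash
python3 - <<'E'
from h import *
f=shot('scene');u,v=proj(f,[640,-113,50]);u,v=int(u),int(v);print(u,v)
cv2.imwrite('pics/s7.png',cv2.resize(f['frame'][v-40:v+40,u-50:u+50],(800,640),interpolation=cv2.INTER_CUBIC)[:600,:,::-1])
E
```

```text
257 203
```

View pics/s7.png

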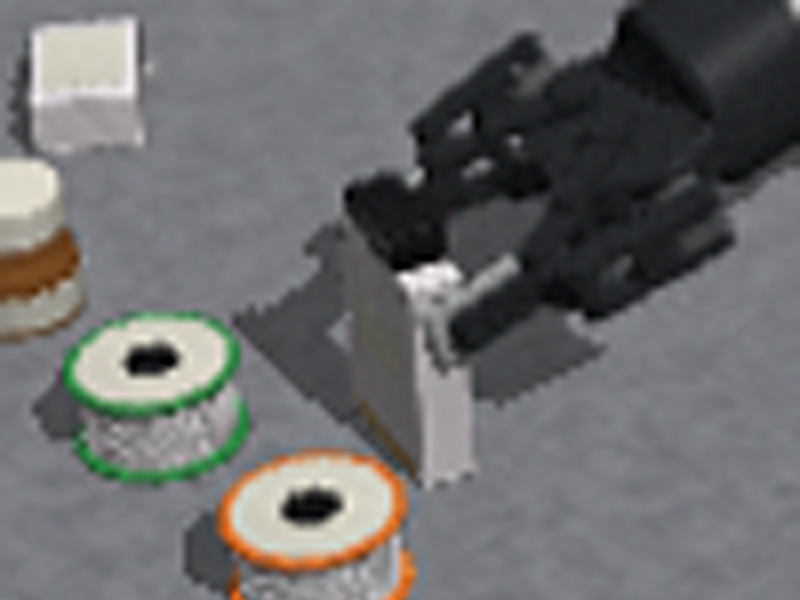

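jog_arm --increments '[[[0,-0.1,0],[0.7,0,0.2],1],[[0,-0.15,0],[0,0,0],1],[[0,0,0],[0,0,0],1]]'

```text
time_s: 8.77
position: [490.8, -87.2, 122.4]
eef_rot: [0.624, 0.525, 0.372, 0.444]
wrist_force: [0.7, 0.1, -1.1]
width: 58.6
```

```bash
python3 st.py 53 1
```

```text
8.7667 [490.8 -87.2 122.4] 58.63939100246928 [ 0.74  0.08 -1.09] [-0.344  0.589 -1.05  -1.299  0.16  -0.059]
mod centre now [ 643.12056275 -114.46240128   52.18639401] [-0.011  0.003  1.   ]
n 1 L 3.7 ang 0.7
[[[0.08, 0.16, -0.32], [0.7, 0.0, 0.0], 0]]
```

jog_arm --increments '[[[0,-0.3,-0.1],[0.5,0,0],1],[[0,-0.3,-0.1],[0.3,0,0],1],[[0,-0.1,0],[0,0,0],1]]'

```text
time_s: 9.02
position: [490.7, -87.4, 121.4]
eef_rot: [0.621, 0.525, 0.373, 0.446]
wrist_force: [-1.4, 0.8, 0.9]
width: 58.7
```

```bash
python3 st.py 53 1
```

```text
9.0167 [490.7 -87.4 121.4] 58.74118581555063 [-1.43  0.78  0.87] [-0.345  0.597 -1.051 -1.313  0.164 -0.061]
mod centre now [ 643.4674433  -114.47000433   52.18667953] [-0.017  0.005  1.   ]
n 1 L 4.4 ang 1.0
[[[0.11, 0.26, -0.34], [1.0, -0.1, 0.1], 0]]
```

jog_arm --increments '[[[0,-0.1,0],[0.5,0,0],1],[[0,0,0],[0,0,0],1],[[0,0,0],[0,0,0],0.15],[[0,0,0],[0,0,0],0.0],[[0,0,0],[0,0,0],0],[[0,0,0],[0,0,0],0],[[0,0,0],[0,0,0],0]]'

```text
time_s: 9.6
position: [490.2, -87.4, 119.8]
eef_rot: [0.624, 0.527, 0.37, 0.442]
wrist_force: [0.7, 0.5, 0.7]
width: 85.3
```

```bash
python3 st.py 53 1; python3 - <<'E'
from h import *
f=shot('scene');u,v=257,203
cv2.imwrite('pics/s8.png',cv2.resize(f['frame'][v-40:v+40,u-50:u+50],(800,640),interpolation=cv2.INTER_CUBIC)[:600,:,::-1])
shot('wrist','w8.png')
E
```

```text
9.6 [490.2 -87.4 119.8] 85.25321166768276 [0.71 0.5  0.67] [-0.345  0.595 -1.05  -1.299  0.163 -0.063]
mod centre now [ 642.21588079 -114.41617493   48.79782462] [-0.006  0.003  1.   ]
n 1 L 5.7 ang 0.4
[[[0.11, 0.42, -0.36], [0.4, -0.1, 0.1], 0]]
```

View pics/s8.png

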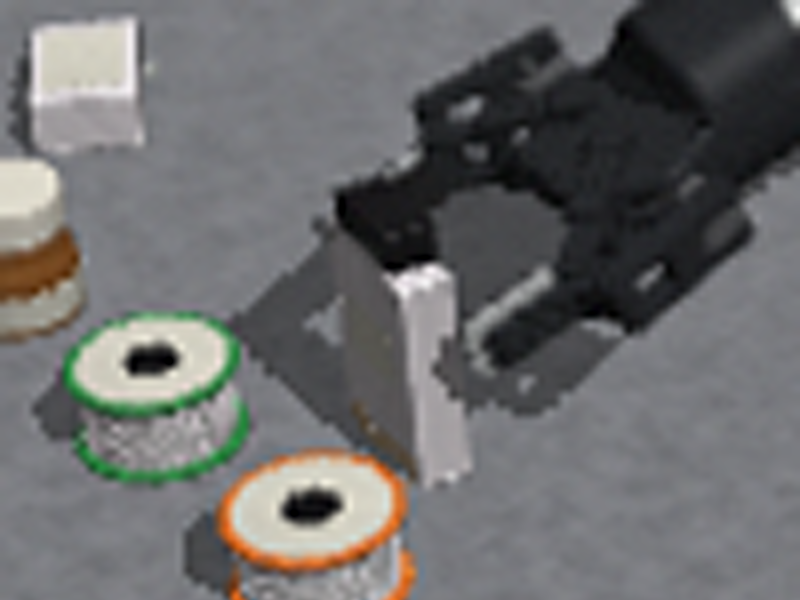

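View pics/w8.png

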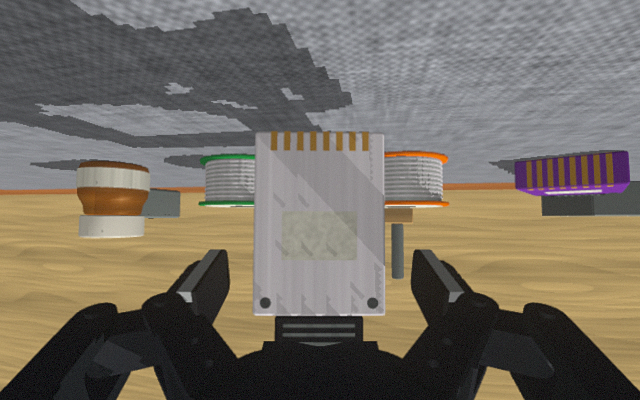

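```bash
python3 - <<'E'
from h import *
f=load('scene')
import math
a=math.radians(-10);hd=np.array([math.cos(a),math.sin(a),0]);lt=np.array([-hd[1],hd[0],0])
C=np.array([642,-113.5,0])
for s in (1,-1):
  for t in (1,-1):
    for z in (3,87,103):
        u,v=proj(f,C+s*10*hd+t*30*lt+[0,0,z]); print(s,t,z,round((u-207+.5)*8-.5),round((v-163+.5)*8-.5))
E
```

```text
1 1 3 426 492
1 1 87 405 293
1 1 103 401 253
1 -1 3 351 409
1 -1 87 328 214
1 -1 103 324 174
-1 1 3 477 473
-1 1 87 459 275
-1 1 103 455 235
-1 -1 3 401 391
-1 -1 87 380 197
-1 -1 103 376 158
```

Projected vertical edges match the picture (right-hand edges (455,270) to (470,470)), so the module looks upright. I'll raise the open fingers clear and check that it stands on its own.

jog_arm --increments '[[[0,0.5,-0.2],[0,0,0],0],[[0,1.4,-0.6],[0,0,0],0],[[0,2.3,-1],[0,0,0],0],[[0,2.8,-1.2],[0,0,0],0],[[0,2.8,-1.2],[0,0,0],0],[[0,2.8,-1.2],[0,0,0],0],[[0,0,0],[0,0,0],0]]'

```text
time_s: 10.28
position: [480.8, -85.2, 260.9]
eef_rot: [0.626, 0.528, 0.368, 0.44]
wrist_force: [0.8, 1.0, 1.2]
width: 85.2
```

```bash
python3 st.py 53 1; python3 - <<'E'
from h import *
f=shot('scene');u,v=257,203
cv2.imwrite('pics/s9.png',cv2.resize(f['frame'][v-40:v+40,u-50:u+50],(800,640),interpolation=cv2.INTER_CUBIC)[:600,:,::-1])
E
```

```text
10.2833 [480.8 -85.2 260.9] 85.20568450612726 [0.77 1.03 1.24] [-0.348  0.103 -1.033 -0.782  0.165 -0.064]
mod centre now [ 632.28742228 -112.11065735  188.74600658] [0.001 0.001 1.   ]
n 1 L 136.2 ang 0.1
[[[0.1, -12.51, 5.37], [-0.1, -0.1, 0.1], 0]]
```

View pics/s9.png

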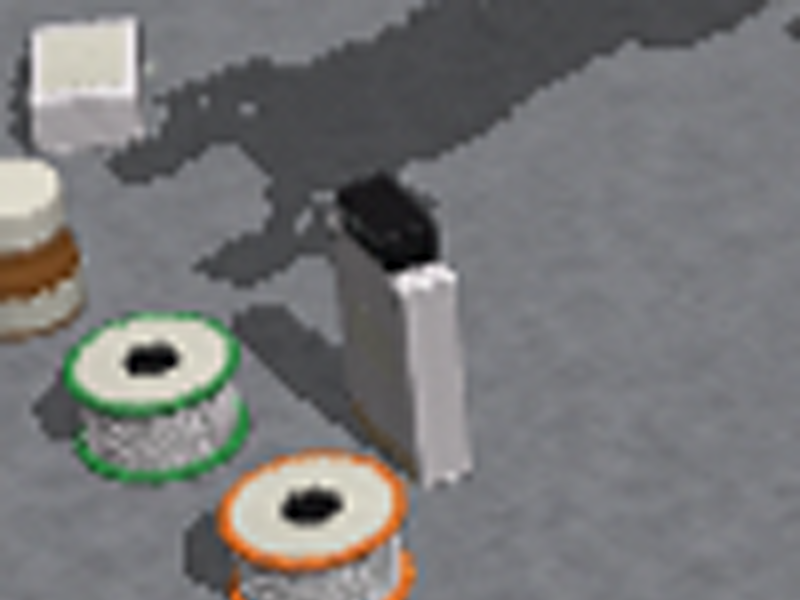

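The module is standing free at crop (400,330), with edges as before. Now I'll turn the tool down over it, jaws across the thickness.

```bash
python3 - <<'E'
from plan import *
p,R=cur()
rows(p,R,[642,-113.5,360],tool(-100,0),n=18)
E
```

```text
n 18 L 193.2 ang 109.3
[[[0, 0.85, 0.66], [3.0, -3.0, 4.3], 0], [[0.1, 0.88, 0.61], [3.0, -3.0, 4.3], 0], [[0.19, 0.9, 0.56], [3.0, -3.0, 4.3], 0], [[0.29, 0.9, 0.5], [3.0, -3.0, 4.3], 0], [[0.38, 0.9, 0.43], [3.0, -3.0, 4.3], 0], [[0.47, 0.89, 0.36], [3.0, -3.0, 4.3], 0], [[0.55, 0.87, 0.29], [3.0, -3.0, 4.3], 0], [[0.63, 0.84, 0.21], [3.0, -3.0, 4.3], 0], [[0.7, 0.8, 0.14], [3.0, -3.0, 4.3], 0], [[0.77, 0.75, 0.06], [3.0, -3.0, 4.3], 0], [[0.82, 0.69, -0.02], [3.0, -3.0, 4.3], 0], [[0.87, 0.62, -0.1], [3.0, -3.0, 4.3], 0], [[0.91, 0.55, -0.18], [3.0, -3.0, 4.3], 0], [[0.93, 0.47, -0.25], [3.0, -3.0, 4.3], 0], [[0.95, 0.38, -0.33], [3.0, -3.0, 4.3], 0], [[0.96, 0.29, -0.39], [3.0, -3.0, 4.3], 0], [[0.95, 0.19, -0.46], [3.0, -3.0, 4.3], 0], [[0.94, 0.1, -0.51], [3.0, -3.0, 4.3], 0]]
```

jog_arm --increments '[[[0,0.85,0.66],[3,-3,4.3],0],[[0.1,0.88,0.61],[3,-3,4.3],0],[[0.19,0.9,0.56],[3,-3,4.3],0],[[0.29,0.9,0.5],[3,-3,4.3],0],[[0.38,0.9,0.43],[3,-3,4.3],0],[[0.47,0.89,0.36],[3,-3,4.3],0],[[0.55,0.87,0.29],[3,-3,4.3],0],[[0.63,0.84,0.21],[3,-3,4.3],0],[[0.7,0.8,0.14],[3,-3,4.3],0]]'

```text
time_s: 11.08
position: [551.9, -97.8, 293.7]
eef_rot: [0.925, 0.237, 0.185, 0.232]
wrist_force: [0.9, 0.9, -0.2]
width: 85.5
```

```bash
python3 - <<'E'
from plan import *
p,R=cur();print(p)
rows(p,R,[642,-113.5,360],tool(-100,0),n=9)
E
```

```text
[551.91058169 -97.80908415 293.6952547 ]
n 9 L 113.0 ang 51.5
[[[0.9, 0.87, -0.09], [2.8, -2.7, 4.2], 0], [[0.95, 0.8, -0.18], [2.8, -2.7, 4.2], 0], [[1.0, 0.71, -0.26], [2.8, -2.7, 4.2], 0], [[1.03, 0.62, -0.34], [2.8, -2.7, 4.2], 0], [[1.06, 0.53, -0.42], [2.8, -2.7, 4.2], 0], [[1.07, 0.43, -0.5], [2.8, -2.7, 4.2], 0], [[1.07, 0.33, -0.56], [2.8, -2.7, 4.2], 0], [[1.06, 0.22, -0.63], [2.8, -2.7, 4.2], 0], [[1.05, 0.11, -0.69], [2.8, -2.7, 4.2], 0]]
```

jog_arm --increments '[[[0.9,0.87,-0.2],[2.8,-2.7,4.2],0],[[0.95,0.8,-0.25],[2.8,-2.7,4.2],0],[[1,0.71,-0.3],[2.8,-2.7,4.2],0],[[1.03,0.62,-0.34],[2.8,-2.7,4.2],0],[[1.06,0.53,-0.42],[2.8,-2.7,4.2],0],[[1.07,0.43,-0.5],[2.8,-2.7,4.2],0],[[1.07,0.33,-0.56],[2.8,-2.7,4.2],0],[[1.06,0.22,-0.63],[2.8,-2.7,4.2],0],[[1.05,0.11,-0.69],[2.8,-2.7,4.2],0],[[0,0,0],[0,0,0],0]]'

```text
time_s: 11.92
position: [644.5, -114.9, 341.2]
eef_rot: [0.994, -0.108, -0.025, -0.012]
wrist_force: [0.9, -1.5, -0.5]
width: 85.1
```

```bash
python3 - <<'E'
from plan import *
p,R=cur();print(p,R.as_matrix().round(3).tolist(),bot.read_state()['joints'].round(2))
rows(p,R,[642,-113.5,360],tool(-100,0),n=1)
f=shot('wrist','w10.png');print([proj(f,X) for X in ([642,-113,103],[642,-113,3])])
E
```

```text
[ 644.4831204  -114.8869042   341.21880242] [[0.976, -0.214, -0.048], [-0.213, -0.977, 0.029], [-0.053, -0.018, -0.998]] [-0.28  0.39 -0.01  1.23  0.02  1.51]
n 1 L 19.0 ang 4.0
[[[-0.37, -0.12, -1.86], [-1.1, 3.0, -2.3], 0]]
[(np.float64(333.9895470543296), np.float64(217.62340446387523)), (np.float64(334.7320357697586), np.float64(186.15552159022474))]
```

View pics/w10.png

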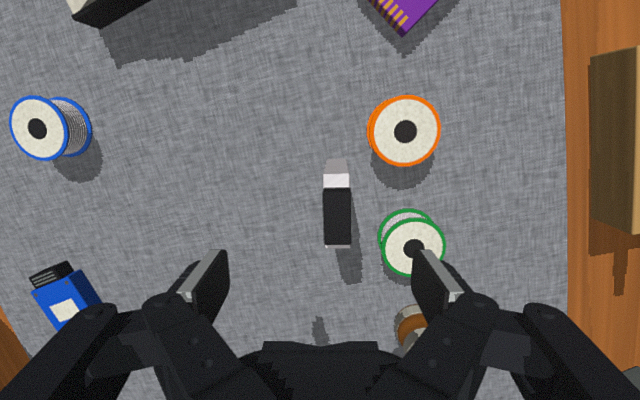

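From above, the standing module's black cap top is at about (337,216), upright between spools. I'll level the tool and measure the cap.

jog_arm --increments '[[[-0.2,-0.1,0],[-0.7,1.7,-1.2],0],[[-0.1,0,0],[-0.4,1.3,-1.1],0],[[0,0,0],[0,0,0],0],[[0,0,0],[0,0,0],0]]'

```text
time_s: 12.3
position: [637.2, -112.0, 331.9]
eef_rot: [0.997, -0.082, -0.004, 0.002]
wrist_force: [0.2, 0.4, -0.4]
width: 85.2
```

```bash
cat > cap.py <<'E'
from plan import *
f=shot('wrist','capw.png')
u0,v0=map(int,proj(f,[642,-113,103]))
hsv=cv2.cvtColor(f['frame'],cv2.COLOR_RGB2HSV);V=hsv[:,:,2]
m=((V<62)).astype(np.uint8);b=np.zeros_like(m);b[v0-45:v0+38,u0-25:u0+25]=1;m*=b
m=cv2.morphologyEx(m,cv2.MORPH_OPEN,np.ones((3,3)))
cs,_=cv2.findContours(m,cv2.RETR_EXTERNAL,cv2.CHAIN_APPROX_NONE);c=max(cs,key=cv2.contourArea)
P=np.array([onz(f,*q,103)[:2] for q in cv2.convexHull(c)[:,0].astype(float)],np.float32)
print('cap',cv2.minAreaRect(P),cv2.boundingRect(c))
cv2.imwrite('pics/capc.png',cv2.resize(f['frame'][v0-60:v0+60,u0-75:u0+75],(750,600),interpolation=cv2.INTER_CUBIC)[:,:,::-1]);print(u0,v0)
p,R=cur();s=bot.read_state();print(s['time_s'],p,R.as_matrix().round(3).tolist())
E
python3 cap.py
```

```text
cap ((644.0540771484375, -112.85052490234375), (41.46553039550781, 19.183717727661133), 80.53557586669922) (319, 186, 30, 59)
330 216
12.35 [ 637.03599107 -111.92041787  331.70225354] [[0.987, -0.163, -0.01], [-0.163, -0.987, -0.003], [-0.01, 0.005, -1.0]]
```

View pics/capc.png

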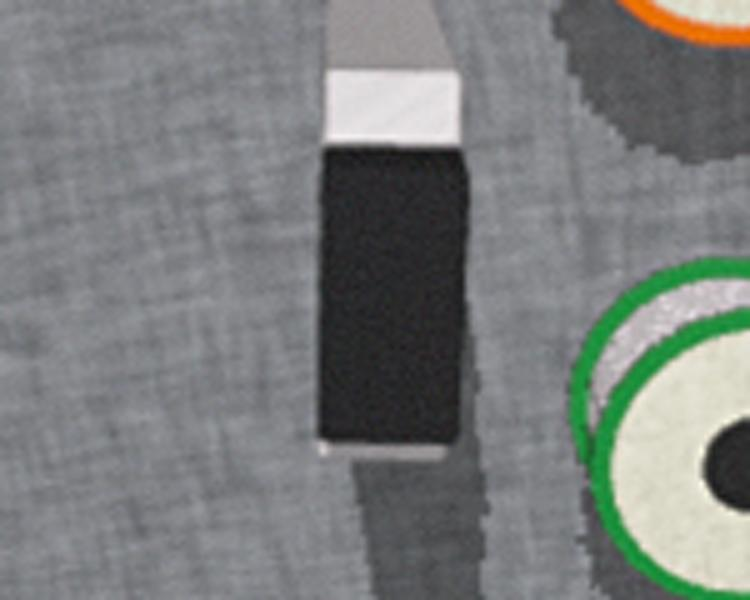

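```bash
cat > g2.py <<'E'
from plan import *
import sys
p,R=cur();s=bot.read_state();print(s['time_s'],p.round(1),s['width'],s['wrist_force'].round(2))
rows(p,R,[644,-113.5,float(sys.argv[1])],tool(-99.5,0),n=int(sys.argv[2]))
E
python3 g2.py 270 3
```

```text
12.35 [ 637.  -111.9  331.7] 85.4419643484824 [-0.66  0.15 -1.05]
n 3 L 62.1 ang 0.6
[[[0.26, 0.0, 2.05], [0.1, 0.2, 0.0], 0], [[0.25, 0.01, 2.06], [0.1, 0.2, 0.0], 0], [[0.24, 0.01, 2.06], [0.1, 0.2, 0.0], 0]]
```

jog_arm --increments '[[[0.26,0,2],[0.1,0.2,0],0],[[0.25,0,2],[0.1,0.2,0],0],[[0.24,0,2],[0.1,0.2,0],0],[[0,0,0],[0,0,0],0],[[0,0,0],[0,0,0],0],[[0,0,0],[0,0,0],0]]'

```text
time_s: 12.85
position: [642.1, -112.2, 269.6]
eef_rot: [0.997, -0.08, -0.0, 0.001]
wrist_force: [0.2, -0.6, 0.1]
width: 85.3
```

```bash
python3 g2.py 238 2
```

```text
12.85 [ 642.1 -112.2  269.6] 85.34324845071743 [ 0.16 -0.64  0.1 ]
n 2 L 31.7 ang 0.3
[[[0.1, 0.05, 1.58], [0.0, 0.0, 0.1], 0], [[0.1, 0.05, 1.58], [0.0, 0.0, 0.1], 0]]
```

jog_arm --increments '[[[0.1,0.05,1.55],[0,0,0],0],[[0.1,0.05,1.55],[0,0,0],0],[[0,0,0],[0,0,0],0],[[0,0,0],[0,0,0],0],[[0,0,0],[0,0,0],0]]'

```text
time_s: 13.27
position: [646.2, -114.1, 245.3]
eef_rot: [0.997, -0.08, 0.004, 0.002]
wrist_force: [-0.0, -0.0, -0.7]
width: 85.7
```

```bash
python3 g2.py 238 1; python3 cap.py
```

```text
13.2667 [ 646.2 -114.1  245.3] 85.66979052244457 [-0.04 -0.04 -0.7 ]
n 1 L 7.6 ang 0.6
[[[-0.23, -0.02, 0.73], [0.2, -0.5, 0.3], 0]]
cap ((643.0956420898438, -112.17475128173828), (38.21705627441406, 17.85248374938965), 81.01648712158203) (288, 243, 44, 83)
307 288
13.3167 [ 646.52512721 -114.16608413  245.81708345] [[0.987, -0.16, 0.009], [-0.16, -0.987, -0.005], [0.01, 0.003, -1.0]]
```

View pics/capw.png

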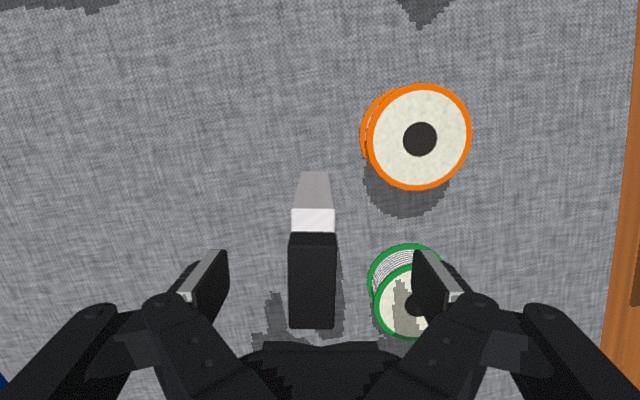

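jog_arm --increments '[[[-0.3,0,0.45],[0.1,-0.4,0.2],0],[[-0.1,0,0.4],[0.1,-0.2,0],0],[[0,0,0.1],[0,0,0],0],[[0,0,0],[0,0,0],0]]'

```text
time_s: 13.65
position: [643.4, -113.7, 239.1]
eef_rot: [0.997, -0.082, 0.002, 0.0]
wrist_force: [-0.0, -0.1, 0.5]
width: 85.4
```

```bash
python3 g2.py 238 1
```

```text
13.65 [ 643.4 -113.7  239.1] 85.4465763710285 [-0.03 -0.1   0.5 ]
n 1 L 1.3 ang 0.2
[[[0.05, -0.03, 0.11], [0, -0.2, 0.1], 0]]
```

jog_arm --increments '[[[0,0,0],[0,0,0],0.35],[[0,0,0],[0,0,0],0.5],[[0,0,0],[0,0,0],0.6],[[0,0,0],[0,0,0],0.68],[[0,0,0],[0,0,0],0.74],[[0,0,0],[0,0,0],0.8],[[0,0,0],[0,0,0],1],[[0,0,0],[0,0,0],1],[[0,0,0],[0,0,0],1],[[0,0,0],[0,0,0],1]]' --newtons 70

```text
time_s: 14.48
position: [643.6, -113.8, 239.4]
eef_rot: [0.997, -0.082, 0.002, 0.0]
wrist_force: [-0.3, 0.5, -0.2]
width: 19.1
```

```bash
python3 g2.py 238 1; python3 cap.py; python3 - <<'E'
from h import *
f=shot('scene');u,v=257,203
cv2.imwrite('pics/s11.png',cv2.resize(f['frame'][v-40:v+40,u-50:u+50],(800,640),interpolation=cv2.INTER_CUBIC)[:600,:,::-1])
E
```

```text
14.4833 [ 643.6 -113.8  239.4] 19.126278692384798 [-0.31  0.49 -0.22]
n 1 L 1.5 ang 0.3
[[[0.04, -0.03, 0.14], [0, -0.2, 0.1], 0]]
cap ((641.730712890625, -112.0296630859375), (37.09450149536133, 19.494985580444336), 81.61772155761719) (290, 252, 50, 83)
315 297
14.5333 [ 643.54192218 -113.76212781  239.39785354] [[0.987, -0.163, 0.004], [-0.163, -0.987, -0.001], [0.004, -0.0, -1.0]]
```

View pics/s11.png

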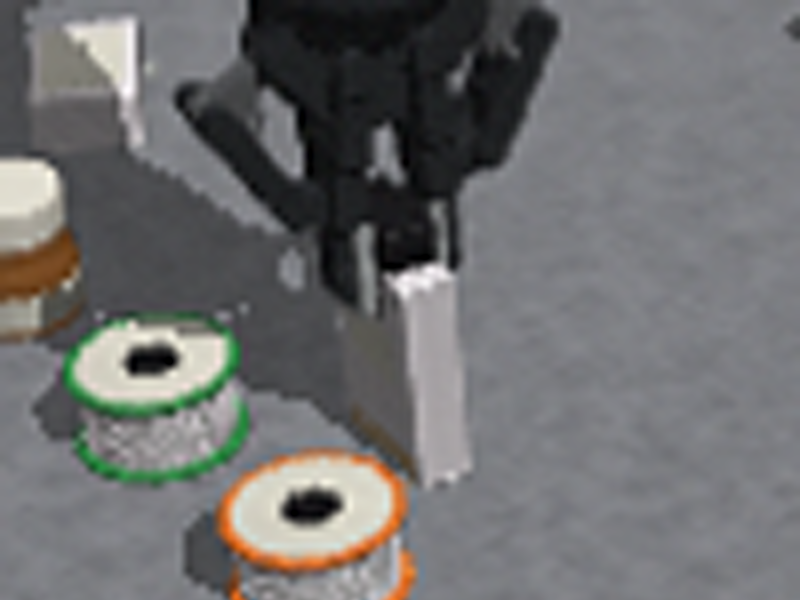

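View pics/capw.png

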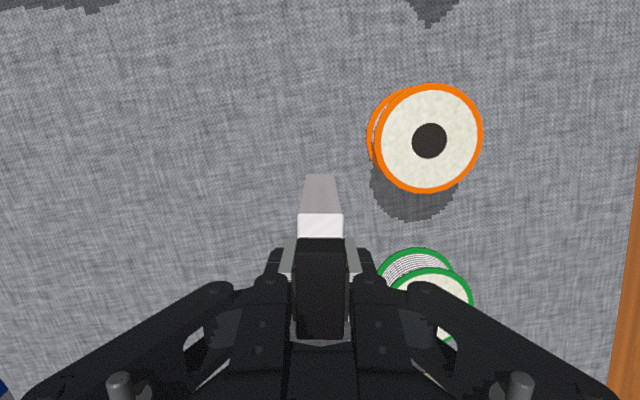

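```bash
cat > off.py <<'E'
from plan import *
# offset of module centre in tool y, from wrist view; heights relative: zb=base z
import sys
f=load('wrist');p,R=cur()
zb=float(sys.argv[1])
g=f['frame'];cv2.imwrite('pics/off.png',cv2.resize(g[160:310,220:420],(800,600),interpolation=cv2.INTER_CUBIC)[:,:,::-1])
for (u,v,z,d) in ((320.5,213,84,30),(320,238,84,20),(320.5,239,100,20)):
    X=onz(f,u,v,zb+z);t=R.inv().apply(X-p);print(t.round(1),'centre y',(t[1]+d).round(1))
for (u,v,z) in ((299,213,84),(342.5,213,84),(299,237,84),(343.5,237,84)):
    X=onz(f,u,v,zb+z);print(R.inv().apply(X-p).round(1))
E
python3 off.py 3
```

```text
[ -0.  -29.6 152.4] centre y 0.4
[ -0.2 -18.5 152.4] centre y 1.5
[-1.000e-01 -2.500e+01  1.364e+02] centre y -5.0
[ -8.9 -29.6 152.4]
[  9.  -29.6 152.5]
[ -9.1 -19.  152.4]
[  9.7 -18.9 152.5]
```

View pics/off.png

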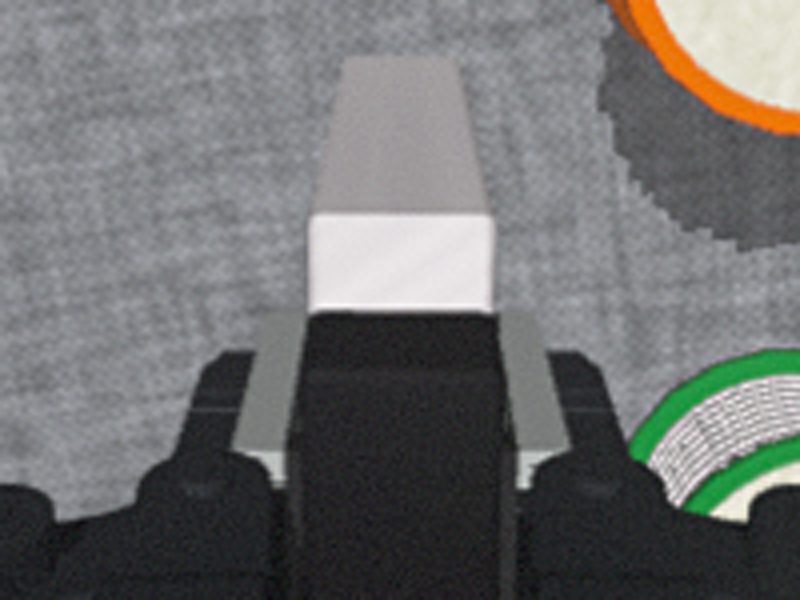

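Shoulder edges put the module within 1 mm of the jaw centre, gripped on its upper part. Now lift it.

jog_arm --increments '[[[0,0,-1],[0,0,0],1],[[0,0,-2],[0,0,0],1],[[0,0,-3],[0,0,0],1],[[0,0,-3.5],[0,0,0],1],[[0,0,-3],[0,0,0],1],[[0,0,0],[0,0,0],1]]'

```text
time_s: 15.08
position: [640.7, -113.1, 366.5]
eef_rot: [0.997, -0.082, -0.004, -0.001]
wrist_force: [0.9, -0.9, 0.3]
width: 19.3
```

```bash
cat > ins.py <<'E'
from plan import *
import sys
SX,SY,SYAW,OFF=564.5,182.2,10.7,0.7
def tgt(z):
    T=tool(SYAW-90,0);y=T.as_matrix()[:,1];return np.array([SX,SY,z])-np.array([y[0],y[1],0])*OFF,T
if __name__=='__main__':
    p,R=cur();s=bot.read_state();print(s['time_s'],p.round(1),s['width'].round(1),s['wrist_force'].round(2),R.as_matrix()[:,2].round(4))
    P,T=tgt(float(sys.argv[1]));rows(p,R,P,T,n=int(sys.argv[2]) or None)
E
python3 ins.py 350 0
```

```text
Traceback (most recent call last):
  File "ins.py", line 7, in <module>
    p,R=cur();s=bot.read_state();print(s['time_s'],p.round(1),s['width'].round(1),s['wrist_force'].round(2),R.as_matrix()[:,2].round(4))
                                                              ^^^^^^^^^^^^^^^^
AttributeError: 'float' object has no attribute 'round'
```

```bash
sed -i "s/s\['width'\].round(1)/round(s['width'],1)/" ins.py; python3 ins.py 350 0
```

```text
15.0833 [ 640.7 -113.1  366.5] 19.3 [ 0.9  -0.86  0.32] [-0.008   0.0029 -1.    ]
n 8 L 306.1 ang 20.1
[[[-1.54, -3.49, 0.22], [0, 0.1, -2.5], 0], [[-1.39, -3.56, 0.22], [0, 0.1, -2.5], 0], [[-1.23, -3.62, 0.22], [0, 0.1, -2.5], 0], [[-1.07, -3.67, 0.22], [0, 0.1, -2.5], 0], [[-0.91, -3.71, 0.21], [0, 0.1, -2.5], 0], [[-0.75, -3.75, 0.21], [0, 0.1, -2.5], 0], [[-0.58, -3.78, 0.21], [0, 0.1, -2.5], 0], [[-0.42, -3.8, 0.21], [0, 0.1, -2.5], 0]]
```

jog_arm --increments '[[[-0.8,-1.8,0.1],[0,0.1,-1.5],1],[[-1.35,-3.3,0.2],[0,0.1,-2.5],1],[[-1.2,-3.5,0.2],[0,0.1,-2.5],1],[[-1.07,-3.6,0.2],[0,0.1,-2.5],1],[[-0.91,-3.6,0.2],[0,0.1,-2.5],1],[[-0.75,-3.6,0.2],[0,0.1,-2.5],1],[[-0.6,-3.4,0.2],[0,0.1,-2.5],1],[[-0.5,-2.5,0.2],[0,0,-2],1],[[0,0,0],[0,0,0],1],[[0,0,0],[0,0,0],1]]'

```text
time_s: 15.92
position: [571.4, 150.3, 354.8]
eef_rot: [0.996, 0.085, 0.007, 0.001]
wrist_force: [-0.3, 0.0, -1.6]
width: 19.3
```

```bash
python3 ins.py 340 2
```

```text
15.9167 [571.4 150.3 354.8] 19.3 [-0.34  0.05 -1.6 ] [ 1.360e-02 -4.000e-04 -9.999e-01]
n 2 L 36.5 ang 1.2
[[[-0.08, -1.67, 0.74], [0.1, -0.4, -0.5], 0], [[-0.06, -1.67, 0.74], [0.1, -0.4, -0.5], 0]]
```

jog_arm --increments '[[[-0.08,-1.6,0.7],[0.1,-0.4,-0.5],1],[[-0.06,-1.6,0.7],[0.1,-0.4,-0.5],1],[[0,0,0],[0,0,0],1],[[0,0,0],[0,0,0],1],[[0,0,0],[0,0,0],1]]'

```text
time_s: 16.33
position: [565.1, 179.6, 340.5]
eef_rot: [0.996, 0.092, -0.001, 0.001]
wrist_force: [0.5, 0.1, -1.2]
width: 19.5
```

```bash
python3 ins.py 330 1; python3 -c "
from h import *
shot('wrist','w12.png')"
```

```text
16.3333 [565.1 179.6 340.5] 19.5 [ 0.52  0.14 -1.16] [-0.001  -0.0016 -1.    ]
n 1 L 11.0 ang 0.2
[[[-0.01, -0.34, 1.04], [0.1, 0.1, -0.2], 0]]
```

View pics/w12.png

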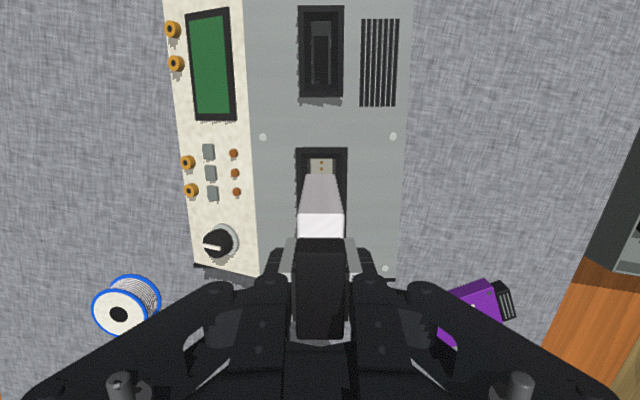

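The wrist view shows the tester square to the module, with the bezel's near end at (296–347,148) and a contact visible in the slot mouth at (321,165). I'll overlay the expected bezel to verify it.

```bash
cat > ov.py <<'E'
from plan import *
import sys,math
from ins import SX,SY,SYAW
f=load('wrist');g=f['frame']
k=6;u0,v0,w,h=260,130,130,95
im=cv2.resize(g[v0:v0+h,u0:u0+w],(w*k,h*k),interpolation=cv2.INTER_CUBIC)[:,:,::-1].copy()
a=math.radians(SYAW);x=np.array([math.cos(a),math.sin(a),0]);y=np.array([-x[1],x[0],0])
for L,W,z,col in ((78,40,73,(0,0,255)),(62,22,68,(0,255,255)),(72,32,73,(0,255,0))):
    q=[proj(f,np.array([SX,SY,z])+s*W/2*x+t*L/2*y) for s,t in((1,1),(-1,1),(-1,-1),(1,-1))]
    q=np.array([[(u-u0+.5)*k-.5,(v-v0+.5)*k-.5] for u,v in q]);cv2.polylines(im,[q.round().astype(np.int32)],True,col,1)
cv2.imwrite('pics/'+sys.argv[1],im)
E
python3 ov.py ov1.png
```

```text
(no output)
```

View pics/ov1.png

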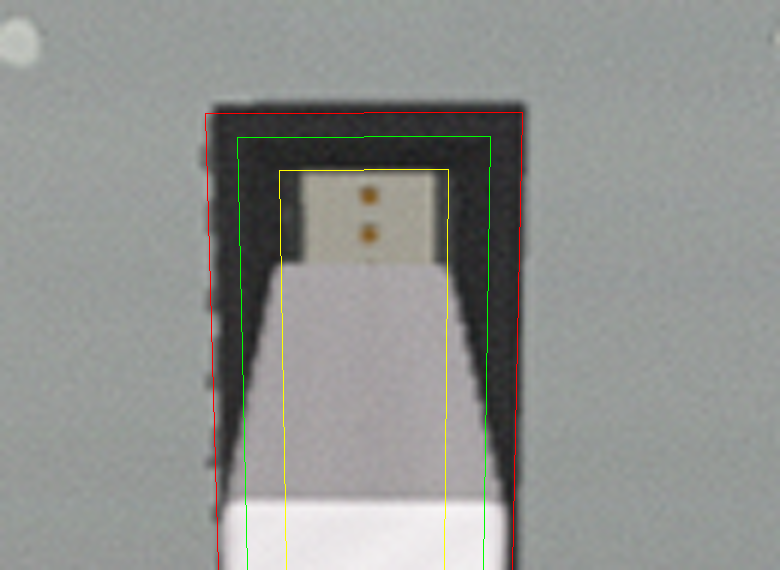

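```bash
sed -i 's/^SX,SY.*/SX,SY,SYAW,OFF=565.0,182.8,10.7,0.7/' ins.py; python3 ins.py 318 2
```

```text
16.3833 [565.3 179.3 340.7] 19.1 [ 1.13 -1.02 -0.88] [-5.0e-04 -1.7e-03 -1.0e+00]
n 2 L 23.0 ang 0.2
[[[0.02, -0.21, 1.13], [0.0, 0.0, -0.1], 0], [[0.02, -0.21, 1.13], [0.0, 0.0, -0.1], 0]]
```

jog_arm --increments '[[[0.02,-0.21,1.1],[0,0,-0.1],1],[[0.02,-0.21,1.1],[0,0,-0.1],1],[[0,0,0],[0,0,0],1],[[0,0,0],[0,0,0],1],[[0,0,0],[0,0,0],1]]'

```text
time_s: 16.8
position: [565.9, 180.8, 316.5]
eef_rot: [0.996, 0.091, 0.0, 0.001]
wrist_force: [0.6, -0.2, -1.4]
width: 19.3
```

```bash
python3 ins.py 318 1; python3 -c "
from h import *
shot('wrist','w13.png')"; python3 ov.py ov2.png
```

```text
16.8 [565.9 180.8 316.5] 19.3 [ 0.58 -0.24 -1.44] [ 3.0e-04 -2.4e-03 -1.0e+00]
n 1 L 3.2 ang 0.3
[[[-0.06, -0.28, -0.15], [0.1, 0.0, -0.3], 0]]
```

View pics/ov2.png

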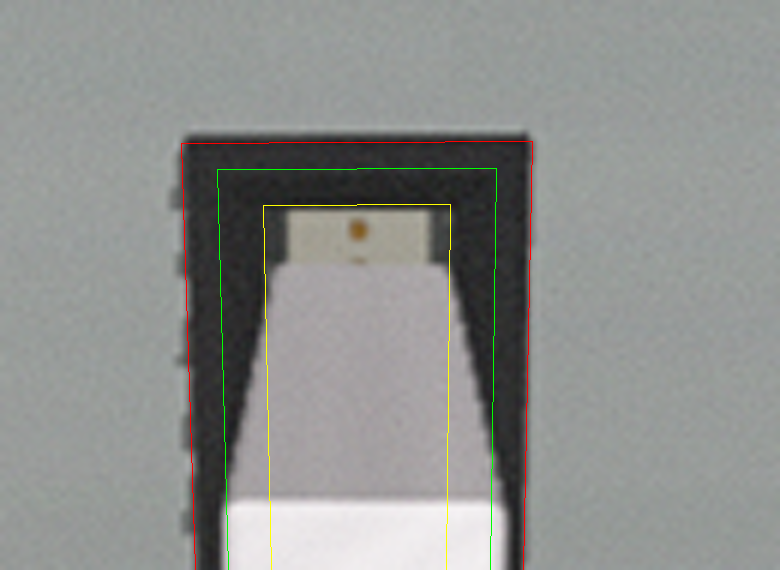

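jog_arm --increments '[[[-0.06,-0.28,0.2],[0.1,0,-0.3],1],[[0,0,0.5],[0,0,0],1],[[0,0,0],[0,0,0],1],[[0,0,0],[0,0,0],1]]'

```text
time_s: 17.18
position: [565.2, 183.9, 309.8]
eef_rot: [0.996, 0.094, 0.001, 0.0]
wrist_force: [-0.2, -0.3, -0.8]
width: 19.4
```

```bash
python3 ins.py 305 1
```

```text
17.1833 [565.2 183.9 309.8] 19.4 [-0.24 -0.34 -0.78] [ 1.8e-03 -1.0e-04 -1.0e+00]
n 1 L 4.8 ang 0.1
[[[-0.04, 0.04, 0.48], [0.0, -0.1, 0.1], 0]]
```

jog_arm --increments '[[[-0.04,0.04,0.3],[0,-0.1,0.1],1],[[0,0,0.4],[0,0,0],1],[[0,0,0.3],[0,0,0],1],[[0,0,0],[0,0,0],1]]'

```text
time_s: 17.52
position: [564.9, 183.6, 299.2]
eef_rot: [0.996, 0.093, 0.0, 0.0]
wrist_force: [-0.4, -0.1, -0.9]
width: 19.3
```

```bash
python3 ins.py 296 1
```

```text
17.5167 [564.9 183.6 299.2] 19.3 [-0.37 -0.09 -0.94] [ 8.e-04 -4.e-04 -1.e+00]
n 1 L 3.2 ang 0.1
[[[0, 0.01, 0.32], [0.0, 0, -0.0], 0]]
```

Already about 10 mm into the slot with no contact force. Continuing down.

jog_arm --increments '[[[0,0,0.6],[0,0,0],1],[[0,0,0.7],[0,0,0],1],[[0,0,0.7],[0,0,0],1],[[0,0,0],[0,0,0],1]]'

```text
time_s: 17.85
position: [564.6, 183.5, 276.9]
eef_rot: [0.996, 0.093, -0.0, 0.0]
wrist_force: [0.1, 0.1, -1.1]
width: 18.8
```

```bash
python3 ins.py 267 1
```

```text
17.85 [564.6 183.5 276.9] 18.8 [ 0.15  0.14 -1.13] [ 0.e+00 -5.e-04 -1.e+00]
n 1 L 9.9 ang 0.0
[[[0.02, 0.0, 0.99], [0.0, 0.0, -0.0], 0]]
```

jog_arm --increments '[[[0.02,0,0.5],[0,0,0],1],[[0,0,0.4],[0,0,0],1],[[0,0,0],[0,0,0],1],[[0,0,0],[0,0,0],1]]' --newtons 90

```text
time_s: 18.18
position: [564.9, 183.5, 265.9]
eef_rot: [0.996, 0.093, -0.0, 0.0]
wrist_force: [0.3, -0.3, -0.6]
width: 19.0
```

```bash
python3 ins.py 260 1
```

```text
18.1833 [564.9 183.5 265.9] 19.0 [ 0.3  -0.28 -0.62] [-8.e-04 -7.e-04 -1.e+00]
n 1 L 5.9 ang 0.1
[[[0.0, 0, 0.59], [0.0, 0.1, -0.0], 0]]
```

jog_arm --increments '[[[0,0,0.3],[0,0,0],1],[[0,0,0.2],[0,0,0],1],[[0,0,0],[0,0,0],1]]'

```text
time_s: 18.43
position: [565.2, 183.5, 262.2]
eef_rot: [0.996, 0.093, 0.0, 0.0]
wrist_force: [-1.3, -0.4, 4.4]
width: 19.1
```

```bash
python3 ins.py 258 1
```

```text
18.4333 [565.2 183.5 262.2] 19.1 [-1.35 -0.44  4.39] [ 2.e-04 -6.e-04 -1.e+00]
n 1 L 4.2 ang 0.0
[[[-0.03, 0, 0.42], [0.0, 0, -0.0], 0]]
```

jog_arm --increments '[[[-0.02,0,0.25],[0,0,0],1],[[0,0,0.25],[0,0,0],1],[[0,0,0.1],[0,0,0],1]]'

```text
time_s: 18.68
position: [565.1, 183.6, 258.3]
eef_rot: [0.996, 0.093, 0.001, 0.0]
wrist_force: [-1.8, -0.4, 6.8]
width: 18.8
```

```bash
python3 ins.py 258 1
```

```text
18.6833 [565.1 183.6 258.3] 18.8 [-1.79 -0.42  6.81] [ 1.6e-03 -4.0e-04 -1.0e+00]
n 1 L 0.4 ang 0.1
[[[-0.03, 0.0, 0.03], [0.0, -0.1, -0.0], 0]]
```

jog_arm --increments '[[[0,0,0],[0,0,0],1],[[0,0,0],[0,0,0],1],[[0,0,0],[0,0,0],1]]'

```text
time_s: 18.93
position: [565.0, 183.6, 259.9]
eef_rot: [0.996, 0.093, 0.001, 0.0]
wrist_force: [-3.1, -0.4, 5.9]
width: 19.0
```

```bash
python3 ins.py 258 1;  python3 - <<'E'
from h import *
f=shot('wrist','w14.png')
f=shot('scene');cv2.imwrite('pics/s14.png',cv2.resize(f['frame'][100:300,180:480],(780,520),interpolation=cv2.INTER_CUBIC)[:,:,::-1])
s=bot.read_state();print(s['position'],s['wrist_force'])
E
```

```text
18.9333 [565.  183.6 259.9] 19.0 [-3.06 -0.44  5.85] [ 2.e-03 -5.e-04 -1.e+00]
n 1 L 1.9 ang 0.1
[[[-0.01, 0.01, 0.18], [0.1, -0.1, -0.0], 0]]
[564.98940945 183.57082118 259.92658689] [-2.36084535  0.11485938  5.65227783]
```

View pics/s14.png

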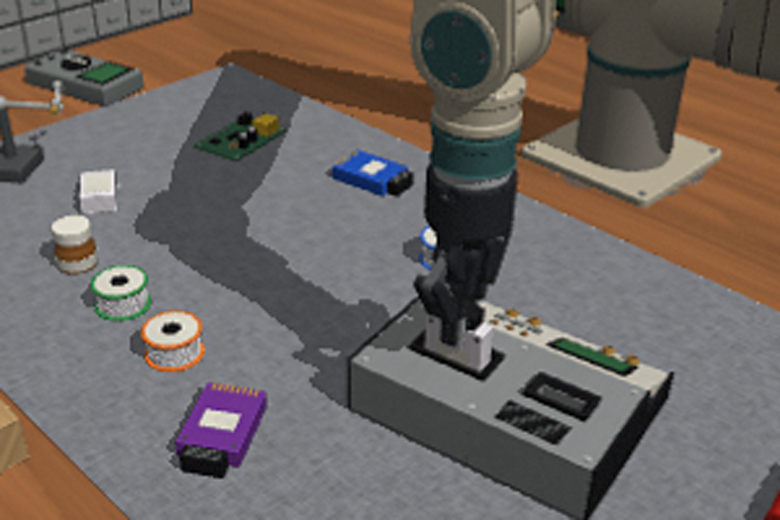

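View pics/w14.png

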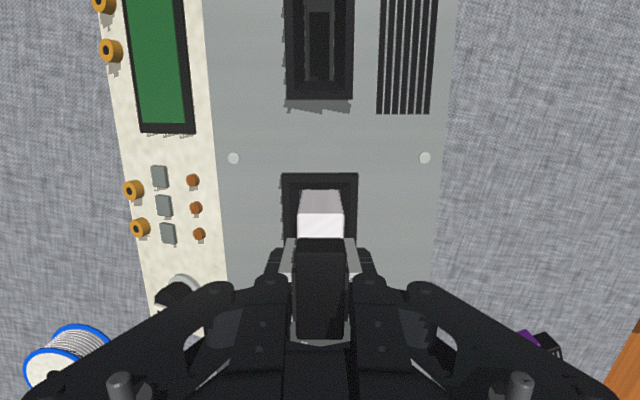

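The zero rows reset the target, so the spring pushed it up to about 4.5 mm. I'll end on a downward row instead.

jog_arm --increments '[[[-0.04,0,0.25],[0,0,0],1],[[-0.02,0,0.2],[0,0,0],1],[[0,0,0.25],[0,0,0],1]]'

```text
time_s: 19.28
position: [564.7, 183.5, 256.3]
eef_rot: [0.996, 0.093, 0.002, 0.0]
wrist_force: [-8.2, -2.4, 23.5]
width: 18.8
```

```bash
python3 - <<'E'
from h import *
for i in range(6):
    s=bot.read_state();print(s['time_s'],s['position'].round(2),s['wrist_force'].round(2));shot('wrist')
E
```

```text
19.2833 [564.73 183.54 256.29] [-8.17 -2.42 23.46]
19.3333 [564.64 183.55 256.36] [-3.42 -0.26 11.74]
19.3833 [564.66 183.54 256.39] [-4.15 -1.77 11.98]
19.4333 [564.63 183.56 256.37] [-4.27 -1.32 12.45]
19.4833 [564.63 183.56 256.37] [-3.9  -0.6  12.06]
19.5333 [564.61 183.53 256.36] [-4.25 -0.84 11.18]
```

It's settled at the stop: TCP z 256.4, exactly as predicted for 8 mm, with a steady push of about 12 N. One last look for slip.

```bash
python3 - <<'E'
from h import *
f=load('wrist');cv2.imwrite('pics/w15.png',cv2.resize(f['frame'][150:300,220:420],(800,600),interpolation=cv2.INTER_CUBIC)[:,:,::-1])
E
```

```text
(no output)
```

View pics/w15.png

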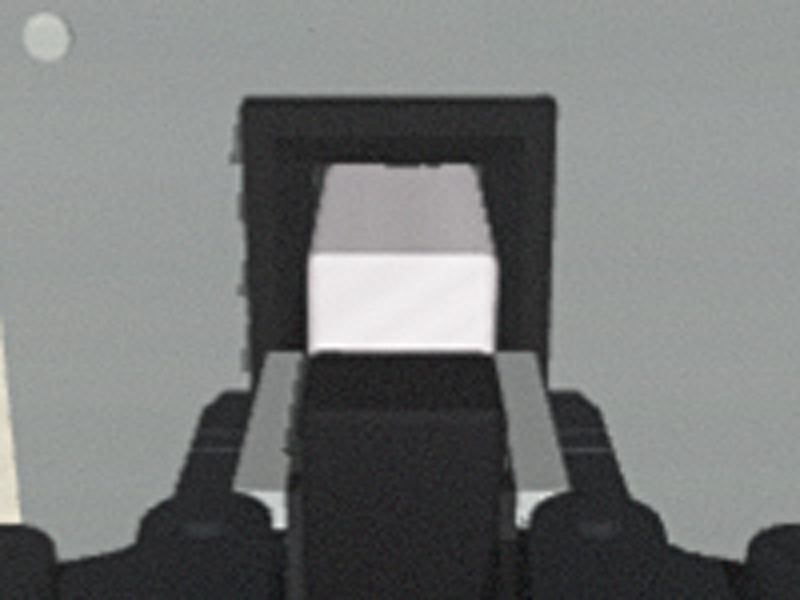

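The module sits squarely in the bezel. Its shoulder is at crop v 253–352 (image 213–238), the same as right after the grasp, so it hasn't slipped. Handing in.

```bash
python3 -c "
from h import *
print(bot.close_job())"
```

```text
the job is handed in; nothing more can be done
None
```

The silver module is in the tester's larger slot with the spring contacts pressed to their stop, still gripped and pushed down. I handed the job in at about 19.5 s; no verdict was reported.

**What I did:** I gripped the module across its width near the cap, lifted it and tipped it 90° onto its pads end. I released it on the mat and saw it stand by itself with the gripper raised clear. Then I took it by its upper part, across the thickness, and lowered it pads first into the slot.

**Last checks:**
- **Depth:** the tool settled at z 256.4 mm, the height I had worked out for the full 8 mm of contact travel.
- **Push and grip:** the upward force held steady at about 12 N, with the jaws set to 90 N. The wrist picture showed no slip in the grip.
- **Bystanders:** the scene picture showed nothing visibly moved among those in view. The screwdriver was only partly in view, and I did not measure their positions again.

**What did not go cleanly:**
- After the first press I let the arm idle and the spring lifted the module back to about 4.5 mm of travel. I pressed again and ended on a downward move.
- That second press briefly reached about 23 N when it hit the stop.
- A sideways force of about 4 N remained, probably light contact with the slot wall.

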